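Fish the cupboard key out of the board-rack slot

ROBOT

A 7-joint arm with a two-finger parallel gripper is mounted at the origin on the work surface. World frame = base frame: x ahead of the robot, y to its left, z up, the work surface at z = 0. Lengths are in m, angles in degrees, forces in N, time in s.
With the tool pointing down it reaches from about 0.425 to 0.95 m from the base axis. Payload 16.7 kg.
Tool frame: the origin (TCP) lies between the finger pads; the fingertips stand 8 mm ahead of it and the grasp point (between the pads) lies 11 mm behind it (ctrl.tcp_to_tips is the distance from the TCP to the fingertips, in m); x points along the fingers, y is the direction in which the jaws open and shut, and the axes are right-handed (so a half turn about x gives the same grasp; the last joint's range is limited). The gripper opens to 94 mm and grips with 3 to 60 N. Pads are 16 mm wide; open, the fingers measure 119 mm over their backs; the gripper's body (75 mm by 177 mm) begins 78 mm behind the grasp point.
Start: joints at [-83.222, 24.414, 4.234, 92.017, -1.954, 63.644, -3.845], TCP at [0.179, 0.651, 0.213] pointing down, gripper open.
Joint ranges: [-163.25, 163.25], [-28.42, 122.38], [-70.27, 78.77], [12.13, 141.07], [-58.53, 238.53], [9.26, 117.41], [-156.51, 156.51]. Speed limits (degrees/s): [108.29, 108.29, 136.94, 136.94, 172.46, 172.46, 172.46].

INTERFACE

Orientations are given as [roll, pitch, yaw] about the fixed x, y, z axes, in that order (R = Rz(yaw) Ry(pitch) Rx(roll)).
In Python, from rig import ctrl, optics, order gives the robot as it stands.
- The arm moves only by the tool send_rows, never from a script. Its argument "rows" is text: rows parted by semicolons, each of 6 numbers parted by spaces: the shift along the tool's x, y, z in cm, then the turn, a rotation vector about the tool's x, y, z in degrees. In form: tx ty tz ax ay az; .... A call has exactly 5 rows; each row is the pose to reach, as a shift and turn from the pose measured when the call began, along the tool's axes at that moment; what a row does not reach only later rows make up. A row lasts 1/8 s, in which the tool goes at most 62.5 mm and 10.7 degrees, less where a joint would pass 70% of its speed; a pose out of reach is approached as far as the arm can. A call with a gripper value outside its range is refused whole. "jaw" is the finger opening in cm, from 0 to 9.4, set as the call begins (left out, the last holds). The fingers move at their own pace and stop on an object; "force" is the grip in N (left out, the last holds). Time passes only in rows, so rows that repeat a pose let the fingers close, or fill a call up. It gives the time, the measured TCP pose, the force and the opening at its end, in the units of the state.
- ctrl.sense(): the state, without advancing time (a new reading comes with each control period).
- optics.capture(name): name is "scene" or "top" or "wrist"; returns (picture, depth): 420x560x3 uint8, blue, green, red; 420x560 float32, m along the optical axis (not along the pixel's ray), 0 where there is no reading.
- optics.get_calibration(name): a dict with "K" (3x3 intrinsics, pixels), "rvec" (rotation vector, rad) and "tvec" (3), from world to camera coordinates, as OpenCV has them. Camera axes: x right, y down, z forward; pixel columns grow to the right and rows downward; lengths in m; the calibration is good to about 2 mm. The wrist camera is an equidistant fisheye: a pixel r from the principal point sees the ray r / f radians off the axis. A picture is of the moment at which its call begins: read the wrist's pose just before it. get_calibration takes no time and is no camera call; for the wrist camera it gives the pose at the moment of the call.
- order.sign_off(): hands the job in, once; it reports no verdict.
The state is a dict: "t": time; "qpos": joint angles; "qd": joint speeds; "effort": joint torques, N m; "tcp_pos": TCP position; "eef_rot": TCP orientation; "contact_force": force on the tool from outside, world axes, zero at the start; "moment": the same for the moment, N m; "opening": finger opening in m.
Only numpy, scipy, OpenCV 4.12 (cv2) and the standard library are available. Lean on these libraries where they do the work, as an engineer would, in place of code of your own. Each camera call takes 0.05 s, during which the arm holds its last target.

TASK

The brass cupboard key has slipped into the narrow slot of the wooden chopping-board rack and is pinched there by a rubber strip. Take the hooked pick, reach it in behind the key and drag the key out through the open end until all of it lies on the counter clear of the rack, then lay the pick back on its rest as it was. Be gentle: feel your way with the hook, never push or pull with more than 15 N on the rack or the key, do not touch the key with the fingers, and leave the other things where they are.

Things in the scene. Friction and masses are not known exactly. Their poses are not given: they have to be found in the camera images.
- rack: Fixed wooden board rack. Origin: on the counter, middle of the slot's open end (mouth); its x axis runs into the slot. Two walls 14 mm thick, 36 mm tall, 104 mm long; inner faces at y = -12 and +12 mm. Slot open above and at the mouth, closed by a wall with inner face at x = 90 mm; its floor is the bare counter. Outside, a 4 mm high screw flange reaches to y = 44 mm either side.
- strip: Sprung black rubber strip in the slot, origin moving across with it; spans rack x = 4 to 80 mm, height 3 to 19 mm. Free, it stands out 7 mm from the +y wall (face at rack y = +5 mm); it yields 7 mm at 3 to 7 N. It pins the key's bow to the -y wall, bow centre near rack y = -2 mm; dragging the key takes about 4 to 9 N. A hook run along rack y = -2 mm passes freely.
- key: Brass key, 63 mm long, about 60 g, lying flat. Origin: under the centre of its oblong bow, a flat plate 26 mm long, 20 mm wide, 5 mm thick (a dark dot marks its blind hole, no hold for a hook). Stem 6.4 mm thick runs along the key's -x to the tip, with a 10 mm bit near it. It starts wholly inside the slot and along it, bow to the back, tip towards the mouth; only 10 to 14 mm of gap lie between the bow and the slot's end wall.
- key_tip (a point): The tip of the key's stem, 50 mm from the bow's centre and 3 mm above the key's underside.
- pick: Hooked pick, 110 g, lying level, hook down. Origin: centre of the underside of its orange flat-sided handle, 100 mm long (x), 18 mm wide (y), 24 mm tall. A steel shank 4.4 mm thick runs level from its +x end, 12 mm above the underside, ending in a straight hook turned down, rounded tip 20 mm below the underside. Best gripped across its width about 12 mm ahead of the origin (centre of mass at about 20 mm).
- pick_collar (a point): Centre of the front of the pick's collar (10 mm thick), 62 mm ahead of the handle's centre, where the shank comes out. The shank slides in the handle and has been left drawn out by an unmeasured 0 to 45 mm: the hook's axis is 83 to 128 mm ahead of this point, and must be found by touch (say on the slot's end wall) or by eye. A clamp holds the shank against about 35 N.
- rest: Fixed cork-topped rest for the pick, 96 mm long (x), 30 mm wide (y), 26 mm high, on a 6 mm base. Origin: centre of its underside. Two blocks carry the handle, at x = -48 to -12 and +36 to +48 mm; the gap between them leaves the handle's sides free down to 6 mm for the fingers. The pick starts centred and lengthwise on it, hook end to +x, hook hanging 6 mm above the counter.
- bowl: Green melamine bowl, 130 mm across, 55 mm high; to be left alone. Origin: centre of its underside.
- mess_tin: Open aluminium mess tin, 140 x 100 x 45 mm; to be left alone. Origin: centre of its underside.
- spice_jar: Amber glass spice jar with a red twist cap, 44 mm across, 72 mm high; to be left alone. Origin: centre of its underside.
- strainer: Steel tea strainer, cup 68 mm across and 22 mm high, thin handle reaching 150 mm along its +x; to be left alone. Origin: centre of the cup's underside.
There are look-alikes about, which are no part of the job. Of the things shaped like the key, the brass one is meant. Leave any blue look-alike of the rack alone.

How it is judged:
By the outcome, as a careful person would: the job done as asked, in the order asked, and still so for the second after the job is handed in, with the robot touching nothing.
It also fails if it takes over 58 s, if anything falls off the work surface, if the arm or the gripper's body presses on something with over 40 N, if the wrist force passes 120 N, or if a joint passes its speed limit or range.

## Working session

There is one attempt and no reset: what is moved stays moved. The work goes in short steps, Python scripts to look and compute and a tool call to move; the robot and the scene stay as the last step left them, time stands still between calls to the robot, and variables do not carry over. Pictures are saved under pics/ and viewed, and the job is handed in when it is done.

Besides the shell and the picture viewer there is one more tool, called after "Request:" by a JSON object that holds its "name" and its "arguments", one argument or row to a line. send_rows: Moves the arm, as the interface text tells. Its arguments: {"type":"object","properties":{"rows":{"type":"string"},"jaw":{"type":"number"},"force":{"type":"number"}},"required":["rows"]}

```bash
mkdir -p pics; ls
python3 - <<'E'
from rig import ctrl, optics, order
import cv2, numpy as np
print(ctrl.sense())
for n in ("scene","top","wrist"):
    c=optics.get_calibration(n); print(n,c)
    im,d=optics.capture(n); cv2.imwrite(f"pics/{n}0.png",im); np.save(f"pics/{n}0.npy",d)
E
```

```text
pics
{'t': 0.0, 'qpos': array([-83.22108159,  24.44820592,   4.23016292,  92.05256165,
        -1.95351363,  63.64419508,  -3.84454555]), 'qd': array([-0.03108826, -0.0462288 ,  0.05049493,  0.04976896, -0.01200431,
        0.012253  ,  0.05030759]), 'effort': array([ 6.67307881e-05, -9.35819149e+01,  3.66640963e+00, -4.54207456e+01,
       -4.89868736e-02,  1.99115655e-02,  1.18438843e-04]), 'tcp_pos': array([0.17852476, 0.65051063, 0.21278936]), 'eef_rot': array([ -86.04694468,   89.92715221, -101.39222134]), 'contact_force': array([ 0.17958936, -0.54866912,  0.37085653]), 'moment': array([ 0.02119578, -0.01828397, -0.00585497]), 'opening': 0.09390730147242098}
scene {'K': array([[475.37407675,   0.        , 283.16345262],
       [  0.        , 475.37407675, 200.04845098],
       [  0.        ,   0.        ,   1.        ]]), 'rvec': array([ 1.64845852,  1.99149988, -0.76249423]), 'tvec': array([ 0.23041556, -0.37751905,  1.51982699])}
top {'K': array([[434.26405739,   0.        , 279.98138234],
       [  0.        , 434.26405739, 205.26894611],
       [  0.        ,   0.        ,   1.        ]]), 'rvec': array([ 2.18305677, -2.22198391,  0.04463586]), 'tvec': array([-0.0841216 ,  0.58225049,  0.97966515])}
wrist {'K': array([[325.1922621 ,   0.        , 279.61123538],
       [  0.        , 325.1922621 , 207.8953351 ],
       [  0.        ,   0.        ,   1.        ]]), 'rvec': array([-2.33288018, -1.77848363, -0.22306573]), 'tvec': array([-0.67440886, -0.02509107,  0.39123104])}
```

View pics/top0.png

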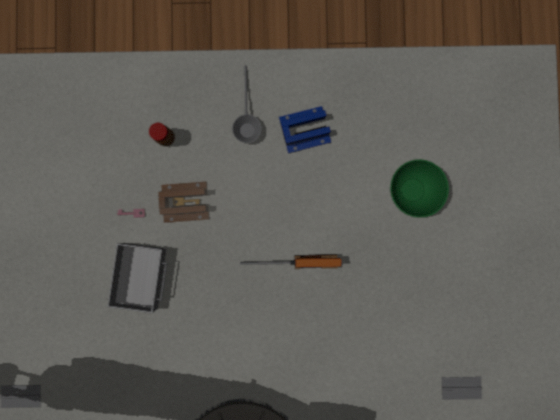

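View pics/scene0.png

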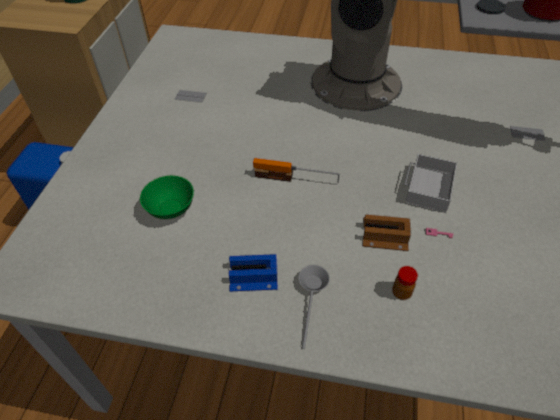

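View pics/wrist0.png

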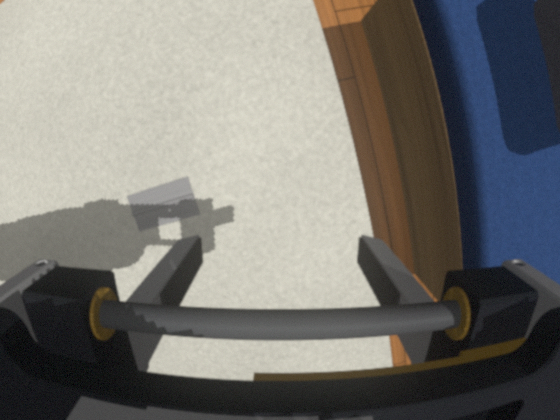

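```bash
cat > h.py <<'E'
import cv2, numpy as np
from scipy.spatial.transform import Rotation as Rot
def cam(c):
    R=cv2.Rodrigues(np.array(c["rvec"],float))[0]; t=np.array(c["tvec"],float).ravel()
    return np.array(c["K"]),R,t,-R.T@t
def ray(c,u,v,fish=False):
    K,R,t,C=cam(c)
    x=(u-K[0,2])/K[0,0]; y=(v-K[1,2])/K[1,1]
    if fish:
        r=np.hypot(x,y); s=np.sin(r)/r if r>1e-9 else 1.
        d=np.array([x*s,y*s,np.cos(r)])
    else: d=np.array([x,y,1.])
    return C,R.T@d
def onplane(c,u,v,z,fish=False):
    C,d=ray(c,u,v,fish); return C+d*(z-C[2])/d[2]
def proj(c,P,fish=False):
    K,R,t,C=cam(c); p=R@np.asarray(P,float)+t
    if fish:
        n=np.hypot(p[0],p[1]); th=np.arctan2(n,p[2]); x,y=p[:2]/n*th
    else: x,y=p[:2]/p[2]
    return np.array([K[0,0]*x+K[0,2],K[1,1]*y+K[1,2]])
def rpyR(e): return Rot.from_euler('xyz',e,degrees=True).as_matrix()
def twoview(rays):
    A=np.zeros((3,3));b=np.zeros(3)
    for C,d in rays:
        d=d/np.linalg.norm(d);M=np.eye(3)-np.outer(d,d);A+=M;b+=M@C
    return np.linalg.solve(A,b)
E
python3 - <<'E'
from rig import optics
from h import *
c=optics.get_calibration("top")
print(cam(c)[3])
im=cv2.imread("pics/top0.png")
hsv=cv2.cvtColor(im,cv2.COLOR_BGR2HSV)
m=((hsv[...,0]<14)&(hsv[...,1]>180)&(hsv[...,2]>120)).astype(np.uint8); m[:, :280]=0; m[:240]=0
n,l,s,ce=cv2.connectedComponentsWithStats(m); print(s,ce)
ys,xs=np.where(m); r=cv2.minAreaRect(np.c_[xs,ys].astype(np.float32)); print(r)
for p in cv2.boxPoints(r): print(p,onplane(c,*p,0.05))
print("pick c",onplane(c,*r[0],.05))
for n_,p,z in [("tip",(242,262),.028),("rackcorner L top",(160,188),.036),("bowl",(420,188),.0),("mouth",(208,202),.0),("mouth",(208,202),.036),("strainer",(249,130),.01),("jar",(165,135),0),("tin",(143,277),0),("blue",(305,130),0),("pink",(132,213),0)]:
    print(n_,onplane(c,*p,z))
for nm,b in (("rack",(100,165,230,235)),("pick",(230,235,360,285))):
    x0,y0,x1,y1=b; cv2.imwrite(f"pics/top_{nm}.png",cv2.resize(im[y0:y1,x0:x1],None,fx=6,fy=6,interpolation=cv2.INTER_CUBIC))
im=cv2.imread("pics/scene0.png")
cv2.imwrite(f"pics/scene_rack.png",cv2.resize(im[190:270,340:470],None,fx=6,fy=6,interpolation=cv2.INTER_CUBIC))
cv2.imwrite(f"pics/scene_pick.png",cv2.resize(im[140:200,235:365],None,fx=6,fy=6,interpolation=cv2.INTER_CUBIC))
E
```

```text
[ 0.54217471 -0.09242043  1.00166907]
[[     0      0    560    420 235200]] [[279.5 209.5]]
((0.0, 0.0), (0.0, 0.0), 0.0)
[0. 0.] [1.0486929  0.52246261 0.05      ]
[0. 0.] [1.0486929  0.52246261 0.05      ]
[0. 0.] [1.0486929  0.52246261 0.05      ]
[0. 0.] [1.0486929  0.52246261 0.05      ]
pick c [1.0486929  0.52246261 0.05      ]
tip [ 0.45481125 -0.00735291  0.028     ]
rackcorner L top [0.62293166 0.17224843 0.036     ]
bowl [ 0.61536539 -0.41892621  0.        ]
mouth [0.59159854 0.07158944 0.        ]
mouth [0.58982224 0.06569492 0.036     ]
strainer [ 0.7552511  -0.02620358  0.01      ]
jar [0.74909993 0.16965158 0.        ]
tin [0.422104   0.22249429 0.        ]
blue [ 0.75513291 -0.15565832  0.        ]
pink [0.56930016 0.24704409 0.        ]
```

```bash
ls pics
```

```text
scene0.npy
scene0.png
scene_pick.png
scene_rack.png
top0.npy
top0.png
top_pick.png
top_rack.png
wrist0.npy
wrist0.png
```

View pics/top_rack.png

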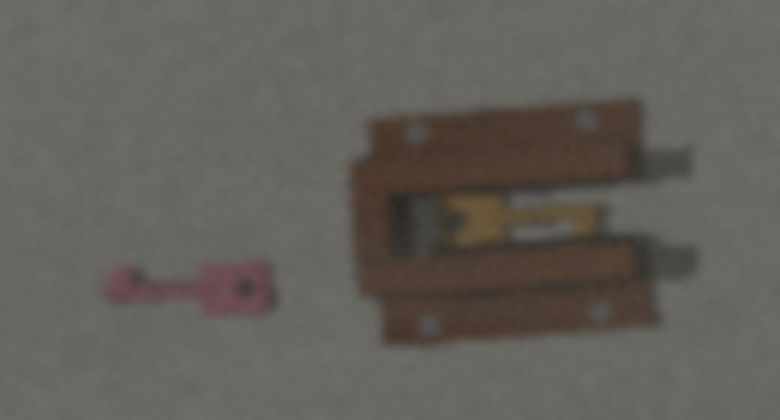

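View pics/top_pick.png

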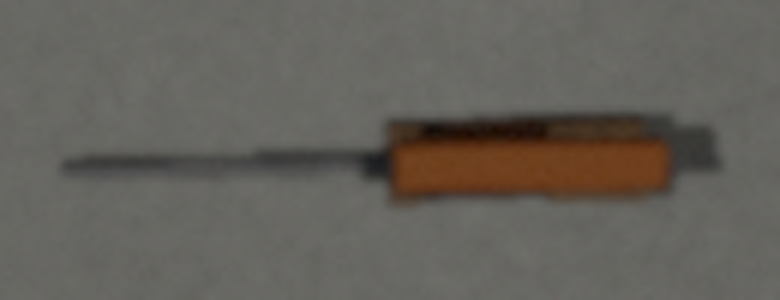

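View pics/scene_rack.png

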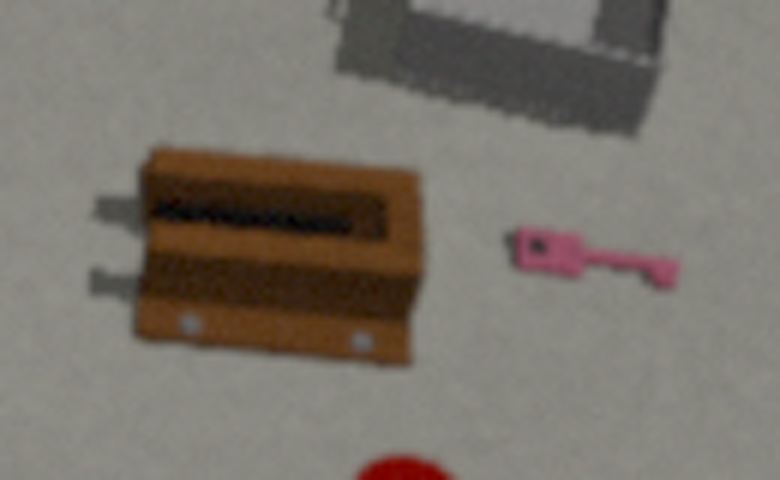

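View pics/scene_pick.png

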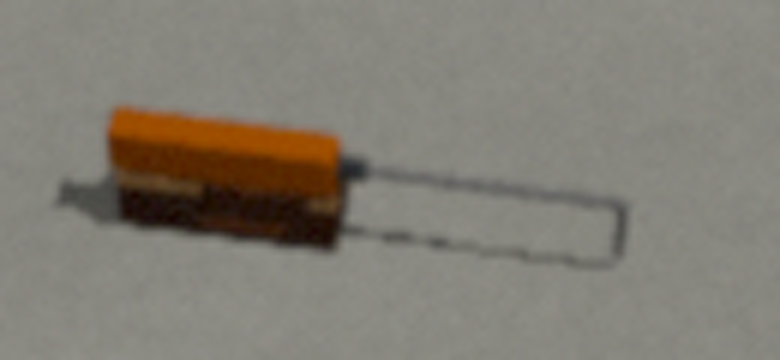

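Run:
```python
from rig import optics,ctrl
from h import *
s=ctrl.sense(); R=rpyR(s["eef_rot"]); print(R.round(3))
w=optics.get_calibration("wrist"); K,Rw,t,C=cam(w)
print("wrist cam in tool", (R.T@(C-s["tcp_pos"])).round(4), "axes in tool", (R.T@Rw.T).round(3))
c=optics.get_calibration("top"); sc=optics.get_calibration("scene")
im=cv2.imread("pics/top0.png"); hsv=cv2.cvtColor(im,cv2.COLOR_BGR2HSV)
print(hsv[262,318],hsv[190,170],hsv[200,180])
m=((hsv[...,0]<14)&(hsv[...,1]>190)).astype(np.uint8); m[:, :285]=0; m[:, 350:]=0; m[:240]=0; m[290:]=0
m=((hsv[...,2]>100)*m)
ys,xs=np.where(m>0); r=cv2.minAreaRect(np.c_[xs,ys].astype(np.float32)); print(r)
for p in cv2.boxPoints(r): print(p,onplane(c,*p,0.05).round(4))
print("pick c",onplane(c,*r[0],.05))
print("hook top", onplane(c,230+65/6,235+165/6,.038), "collar", onplane(c,230+365/6,235+163/6,.038))
# scene
for n,p,z in [("hook elbow",(235+622/6,140+203/6),.0402),("hooktip",(235+618/6,140+258/6),.006),("collar front",(235+368/6,140+170/6),.038),("h top near front",(235+340/6,140+137/6),.05),("h top near back",(235+110/6,140+130/6),.05),("top far back",(235+118/6,140+108/6),.05)]:
    print(n,onplane(sc,*p,z).round(4))
# rack top view corners: crop offset (100,165)/6
for n,p,z in [("outer wall TL",(352,160),.036),("BL",(362,296),.036),("TR",(632,145),.036),("BR",(640,280),.036),("slot TR",(632,180),.036),("slot BR",(637,240),.036),("slot TL",(390,192),.036),("slot BL",(392,255),.036),("flTL",(370,122),.004),("flBL",(384,346),.004),("flTR",(640,100),.004),("flBR",(656,325),.004),("bow back",(437,0),.005),("bow hole",(457,222),.005),("tip",(606,219),.005)]:
    print(n,onplane(c,100+p[0]/6,165+p[1]/6,z).round(4))
```

```text
[[-0.     0.265  0.964]
 [-0.001  0.964 -0.265]
 [-1.    -0.001  0.   ]]
wrist cam in tool [-1.718e-01 -1.000e-04 -7.250e-02] axes in tool [[-0.    -0.248  0.969]
 [ 1.    -0.     0.   ]
 [ 0.     0.969  0.248]]
[ 13 193 111] [12 97 71] [ 19 110 104]
((318.0, 262.5), (5.0, 42.0), 90.0)
[297. 260.] [ 0.459  -0.1293  0.05  ]
[339. 260.] [ 0.4574 -0.221   0.05  ]
[339. 265.] [ 0.4465 -0.2208  0.05  ]
[297. 265.] [ 0.4481 -0.1291  0.05  ]
pick c [ 0.45274434 -0.17505962  0.05      ]
hook top [ 0.4546547  -0.00563419  0.038     ] collar [ 0.45341957 -0.11609295  0.038     ]
hook elbow [ 0.4594 -0.0033  0.0402]
hooktip [ 0.4585 -0.0024  0.006 ]
collar front [ 0.4572 -0.1114  0.038 ]
h top near front [ 0.4518 -0.1245  0.05  ]
h top near back [ 0.4652 -0.2213  0.05  ]
top far back [ 0.4514 -0.221   0.05  ]
outer wall TL [0.6148 0.1753 0.036 ]
BL [0.5642 0.1719 0.036 ]
TR [0.6185 0.0713 0.036 ]
BR [0.5684 0.0689 0.036 ]
slot TR [0.6055 0.0715 0.036 ]
slot BR [0.5832 0.0698 0.036 ]
slot TL [0.6027 0.1613 0.036 ]
slot BL [0.5793 0.1607 0.036 ]
flTL [0.6317 0.1771 0.004 ]
flBL [0.5457 0.1724 0.004 ]
flTR [0.6383 0.0735 0.004 ]
flBR [0.5519 0.0683 0.004 ]
bow back [0.6781 0.1508 0.005 ]
bow hole [0.5926 0.1439 0.005 ]
tip [0.5928 0.0868 0.005 ]
```

```bash
cat >> h.py <<'E'
def toolR(yaw):
    """tool x down; tool y at world heading yaw deg; z = x cross y"""
    a=np.radians(yaw); x=np.array([0,0,-1.]); y=np.array([np.cos(a),np.sin(a),0]); return np.c_[x,y,np.cross(x,y)]
def plan(s,wps,nd=2):
    """wps: list of (pos,yaw) -> rows"""
    R=rpyR(s["eef_rot"]); p=np.array(s["tcp_pos"]); out=[]
    for P,y in wps:
        d=R.T@(np.array(P)-p)*100; rv=Rot.from_matrix(R.T@toolR(y)).as_rotvec(degrees=True)
        out.append(" ".join(f"{v:.{nd}f}" for v in d)+" "+" ".join(f"{v:.1f}" for v in rv))
    return ";".join(out)
def interp(s,P,yaw,n=5):
    R=rpyR(s["eef_rot"]); y0=np.degrees(np.arctan2(R[1,1],R[0,1])); p=np.array(s["tcp_pos"]); d=(yaw-y0+180)%360-180
    k=np.minimum(np.arange(1,6)/n,1)
    return plan(s,[(p+(np.array(P)-p)*f,y0+d*f) for f in k])
E
python3 - <<'E'
from rig import ctrl
from h import *
s=ctrl.sense(); print(interp(s,(.40,.47,.25),40))
E
```

```text
-0.74 -2.31 5.23 6.9 0.0 0.1;-1.48 -4.62 10.45 13.9 0.0 0.1;-2.22 -6.94 15.68 20.8 0.0 0.1;-2.95 -9.25 20.91 27.7 0.0 0.1;-3.69 -11.56 26.14 34.7 0.0 0.1
```

Request:
{"name": "send_rows", "arguments": {
  "rows": "-0.7 -2.3 5.2 7 0 0;-1.5 -4.6 10.4 14 0 0;-2.2 -6.9 15.7 21 0 0;-3 -9.2 20.9 28 0 0;-3.7 -11.5 26.1 35 0 0"
}}

```text
t: 0.78
tcp_pos: [0.401, 0.4693, 0.2503]
eef_rot: [-55.5, 89.9, -106.0]
contact_force: [-0.5, 0.7, -0.0]
opening: 0.0938
```

Run:
```python
from rig import ctrl
from h import *
s=ctrl.sense(); print(s["t"],s["tcp_pos"],s["eef_rot"],s["qpos"]); print(interp(s,(.53,.2,.25),18))
```

```text
0.775 [0.40101516 0.46930952 0.25034881] [ -55.4538051    89.94982044 -106.02343437] [-68.54429841  17.63558553  16.49969001  98.04166485  -5.4211034
  65.15154546 -11.06256371]
0.01 -1.43 5.80 4.3 0.0 0.0;0.02 -2.86 11.60 8.6 0.0 0.0;0.03 -4.29 17.40 12.9 0.0 0.0;0.04 -5.71 23.19 17.1 0.0 0.0;0.05 -7.14 28.99 21.4 0.0 0.0
```

Request:
{"name": "send_rows", "arguments": {
  "rows": "0 -1.4 5.8 4.3 0 0;0 -2.9 11.6 8.6 0 0;0 -4.3 17.4 12.9 0 0;0 -5.7 23.2 17.1 0 0;0 -7.1 29 21.4 0 0"
}}

```text
t: 1.4
tcp_pos: [0.5308, 0.1984, 0.2506]
eef_rot: [-31.2, 90.0, -103.3]
contact_force: [1.1, -0.8, 0.6]
opening: 0.0939
```

Run:
```python
from rig import ctrl,optics
from h import *
s=ctrl.sense(); print(s["t"],s["tcp_pos"],s["eef_rot"],s["qpos"]); print(interp(s,(.54,-.06,.22),1.2))
im,d=optics.capture("wrist"); cv2.imwrite("pics/w1.png",im); np.save("pics/w1.npy",d)
import pickle; pickle.dump(optics.get_calibration("wrist"),open("pics/w1.pkl","wb"))
```

```text
1.4 [0.53082767 0.19843744 0.25064255] [ -31.15323874   89.97024161 -103.25008089] [-50.67591231  13.16242643  28.13654262 104.94930506  -6.85990862
  63.58062977  -2.19993534]
0.62 -1.41 4.97 3.3 0.0 0.0;1.23 -2.83 9.95 6.7 0.0 0.0;1.85 -4.24 14.92 10.0 0.0 0.0;2.46 -5.66 19.90 13.4 0.0 0.0;3.08 -7.07 24.87 16.7 0.0 0.0
```

View pics/w1.png

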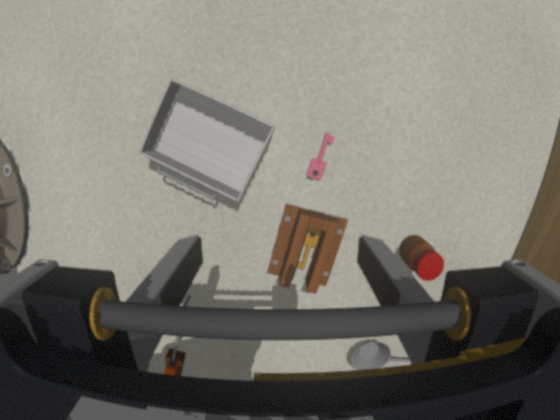

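Request:
{"name": "send_rows", "arguments": {
  "rows": "0.6 -1.4 5 3.3 0 0;1.2 -2.8 10 6.7 0 0;1.8 -4.2 14.9 10 0 0;2.5 -5.7 19.9 13.4 0 0;3.1 -7.1 24.9 16.7 0 0"
}}

```text
t: 2.08
tcp_pos: [0.5395, -0.0702, 0.2206]
eef_rot: [31.1, 89.8, -58.5]
contact_force: [0.8, -0.4, -0.2]
opening: 0.0939
```

Run:
```python
from rig import ctrl,optics
from h import *
s=ctrl.sense(); print(s["t"],s["tcp_pos"],s["eef_rot"],s["qpos"]); print(interp(s,(.455,-.162,.12),1))
import pickle; pickle.dump(optics.get_calibration("wrist"),open("pics/w2.pkl","wb"))
im,d=optics.capture("wrist"); cv2.imwrite("pics/w2.png",im); np.save("pics/w2.npy",d)
```

```text
2.075 [ 0.53950225 -0.07017365  0.22058635] [ 31.06852178  89.8312562  -58.50352535] [-32.15632036  13.51322484  38.64552735 110.22018191  -9.60393654
  59.40162513  11.04290416]
2.01 -1.71 1.82 -0.1 0.1 -0.1;4.03 -3.41 3.64 -0.2 0.1 -0.1;6.04 -5.12 5.46 -0.3 0.1 -0.1;8.05 -6.83 7.28 -0.5 0.1 -0.1;10.07 -8.53 9.09 -0.6 0.1 -0.1
```

View pics/w2.png

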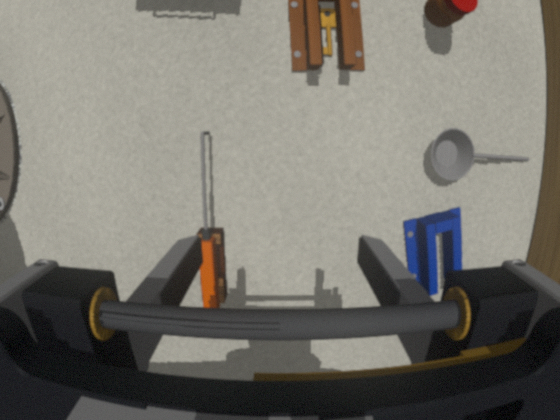

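Run:
```python
import cv2
im=cv2.imread("pics/w2.png")
cv2.imwrite("pics/w2a.png",cv2.resize(im[120:320,140:260],None,fx=3,fy=3,interpolation=cv2.INTER_CUBIC))
cv2.imwrite("pics/w2b.png",cv2.resize(im[0:80,280:380],None,fx=7,fy=7,interpolation=cv2.INTER_CUBIC))
```

```text
(no output)
```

View pics/w2a.png

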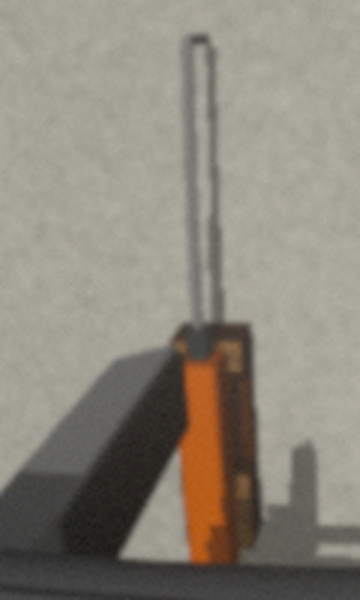

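View pics/w2b.png

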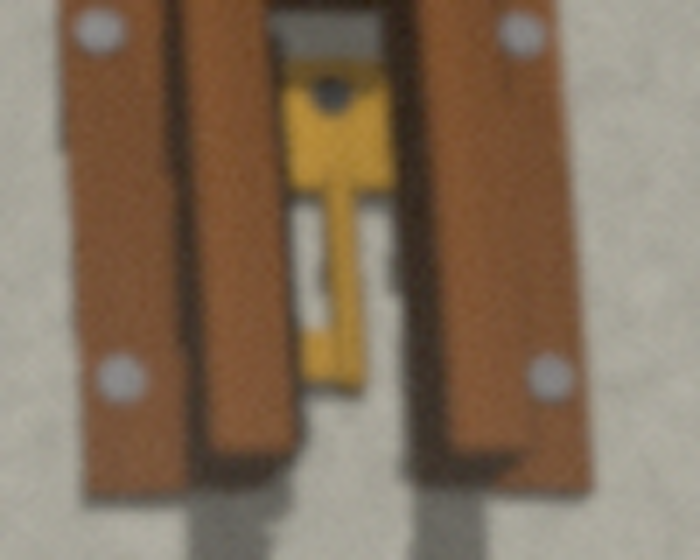

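Run:
```python
from h import *
import pickle
c=pickle.load(open("pics/w2.pkl","rb"))
f=lambda n,u,v,z:print(n,onplane(c,u,v,z,True).round(4))
A=lambda n,p,z:f(n,140+p[0]/3,120+p[1]/3,z)
A("shank top",(190,45),.038);A("shank mid",(195,180),.038);A("shank bot",(201,325),.038);A("elbow end",(191,36),.040);A("hook tip",(206,42),.006)
A("collar front",(202,333),.038)
A("front L",(186,362),.05);A("front R",(217,362),.05);A("back L",(192,560),.05);A("back R",(238,560),.05)
B=lambda n,p,z:f(n,280+p[0]/7,0+p[1]/7,z)
B("flBL",(85,495),.004);B("flBR",(592,490),.004);B("flTL",(60,20),.004);B("flTR",(560,0),.004)
B("wallL in mouth",(293,455),.036);B("wallR in mouth",(447,450),.036);B("wallL in back",(267,20),.036);B("wallR in back",(415,0),.036)
B("wallL out mouth",(205,455),.036)
B("tip",(335,390),.003);B("bow BL",(285,185),.005);B("bow BR",(395,190),.005);B("bow TL",(285,70),.005);B("bow TR",(392,65),.005);B("dot",(333,95),.005)
```

```text
shank top [ 0.4548 -0.0071  0.038 ]
shank mid [ 0.4553 -0.0575  0.038 ]
shank bot [ 0.4549 -0.1144  0.038 ]
elbow end [ 0.4557 -0.0037  0.04  ]
hook tip [ 0.4539 -0.0068  0.006 ]
collar front [ 0.4551 -0.1177  0.038 ]
front L [ 0.4509 -0.1254  0.05  ]
front R [ 0.4631 -0.1251  0.05  ]
back L [ 0.446  -0.2138  0.05  ]
back R [ 0.4656 -0.2127  0.05  ]
flBL [0.5529 0.0687 0.004 ]
flBR [0.6404 0.074  0.004 ]
flTL [0.5483 0.1565 0.004 ]
flTR [0.6364 0.1666 0.004 ]
wallL in mouth [0.584  0.0707 0.036 ]
wallR in mouth [0.6084 0.0729 0.036 ]
wallL in back [0.5803 0.1451 0.036 ]
wallR in back [0.6042 0.1505 0.036 ]
wallL out mouth [0.5702 0.0702 0.036 ]
tip [0.5955 0.0891 0.003 ]
bow BL [0.5868 0.1258 0.005 ]
bow BR [0.6058 0.1262 0.005 ]
bow TL [0.587  0.1479 0.005 ]
bow TR [0.6057 0.1502 0.005 ]
dot [0.5952 0.1436 0.005 ]
```

Run:
```python
from rig import ctrl
from h import *
s=ctrl.sense(); print(interp(s,(.455,-.163,.09),0))
```

```text
2.61 -1.67 1.71 -0.0 0.3 -0.1;5.23 -3.35 3.42 -0.0 0.3 -0.1;7.84 -5.02 5.12 -0.1 0.3 -0.1;10.45 -6.70 6.83 -0.1 0.3 -0.1;13.07 -8.37 8.54 -0.1 0.3 -0.1
```

Request:
{"name": "send_rows", "arguments": {
  "rows": "2.6 -1.7 1.7 0 0.3 0;5.2 -3.4 3.4 0 0.3 0;7.8 -5 5.1 0 0.3 0;10.4 -6.7 6.8 0 0.3 0;13 -8.4 8.5 0 0.3 0"
}}

```text
t: 2.75
tcp_pos: [0.4541, -0.1629, 0.0898]
eef_rot: [105.8, 89.9, 15.7]
contact_force: [1.4, 0.4, 0.0]
opening: 0.0941
```

Run:
```python
from rig import ctrl,optics
from h import *
s=ctrl.sense(); print(s["t"],s["tcp_pos"],s["eef_rot"],s["qpos"],s["contact_force"]); print(interp(s,(.455,-.163,.028),0,4))
import pickle; pickle.dump(optics.get_calibration("wrist"),open("pics/w3.pkl","wb"))
im,d=optics.capture("wrist"); cv2.imwrite("pics/w3.png",im); np.save("pics/w3.npy",d)
```

```text
2.75 [ 0.45409678 -0.16294283  0.08984277] [105.7509884   89.91137618  15.67591716] [-19.1802937   18.80083702  37.22685855 124.4366838  -17.14714065
  41.60929671  29.44544996] [1.40139615 0.43731904 0.04524535]
1.55 0.02 0.00 -0.0 -0.0 -0.1;3.09 0.04 0.00 -0.0 -0.0 -0.1;4.64 0.06 0.01 -0.1 -0.0 -0.1;6.18 0.08 0.01 -0.1 -0.0 -0.1;6.18 0.08 0.01 -0.1 -0.0 -0.1
```

View pics/w3.png

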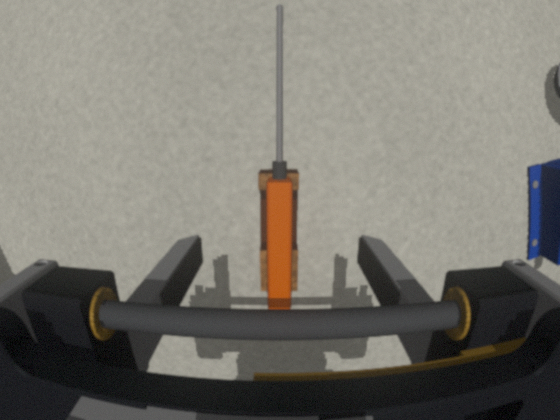

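Run:
```python
from h import *
import pickle
c=pickle.load(open("pics/w3.pkl","rb"))
im=cv2.imread("pics/w3.png"); hsv=cv2.cvtColor(im,cv2.COLOR_BGR2HSV)
m=(hsv[...,0]<14)&(hsv[...,1]>200)&(hsv[...,2]>150)
for v in (185,200,240,280,300):
    x=np.where(m[v])[0]; print(v,x.min(),x.max(),onplane(c,x.min()-.5,v,.05,True).round(4),onplane(c,x.max()+.5,v,.05,True).round(4))
print(np.where(m[:,280])[0][[0,-1]])
g=im.mean(2); print(g[0:14,274:286].astype(int)); print(g[155:185,280].astype(int))
for v in (20,60,100,150): print(v, np.where(g[v,270:290]<120)[0]+270)
for v,z in ((6,.0402),(162,.038),(179.5,.05),(163,.043)): print(v,onplane(c,280,v,z,True).round(4))
```

```text
185 278 278 [ 0.4521 -0.1295  0.05  ] [ 0.4527 -0.1296  0.05  ]
200 269 287 [ 0.446  -0.1397  0.05  ] [ 0.4587 -0.1397  0.05  ]
240 270 289 [ 0.4464 -0.1681  0.05  ] [ 0.4602 -0.1681  0.05  ]
280 269 289 [ 0.4453 -0.1991  0.05  ] [ 0.4605 -0.1991  0.05  ]Traceback (most recent call last):
  File "<stdin>", line 7, in <module>
    return umr_minimum(a, axis, None, out, keepdims, initial, where)
ValueError: zero-size array to reduction operation minimum which has no identity
```

Run:
```python
from h import *
import pickle
c=pickle.load(open("pics/w3.pkl","rb"))
im=cv2.imread("pics/w3.png").astype(int)
g=im.mean(2); print(g[0:14,274:286].astype(int)); print(im[155:190:1,280].tolist())
for v in (20,60,100,150): print(v, np.where(g[v,270:290]<130)[0]+270)
r=im[...,2]-im[...,0]
for v in (190,210,240,280,296):print(v,r[v,262:298].tolist())
for v,z in ((6,.0402),(162,.038),(179.5,.05),(163,.043)): print(v,onplane(c,280,v,z,True).round(4))
```

```text
[[157 157 159 157 156 154 151 154 155 153 156 156]
 [158 157 159 159 156 154 154 155 154 153 157 153]
 [159 160 159 156 157 155 152 151 154 154 152 155]
 [161 160 159 155 155 149 151 148 149 152 152 153]
 [160 161 152 148 142 139 138 142 145 150 150 153]
 [160 155 146 135 130 130 124 125 132 144 148 150]
 [160 152 136 121 121 125 121 117 127 138 149 152]
 [158 145 128 116 120 125 123 115 119 134 147 153]
 [153 143 124 118 121 126 120 114 119 136 145 155]
 [154 145 127 116 120 125 122 112 118 134 150 156]
 [156 150 133 120 123 127 122 111 118 135 150 155]
 [159 152 135 120 121 127 118 113 116 135 148 155]
 [157 155 141 121 121 123 119 113 115 135 150 153]
 [157 156 141 121 121 124 119 113 116 132 147 152]]
[[117, 119, 122], [116, 118, 121], [117, 118, 121], [113, 116, 119], [116, 117, 122], [107, 111, 113], [97, 99, 102], [85, 86, 89], [69, 72, 74], [73, 75, 77], [70, 72, 73], [71, 73, 74], [71, 72, 73], [71, 72, 76], [67, 72, 72], [68, 70, 73], [70, 72, 75], [71, 75, 75], [68, 71, 71], [72, 73, 76], [70, 72, 76], [67, 72, 73], [69, 73, 77], [67, 73, 85], [60, 74, 103], [48, 73, 118],
[... 548 characters left out ...]
2, 147, 148, 145, 146, 145, 134, 122, 103, 69, 46, 39, 35, 28, 23]
240 [37, 41, 45, 50, 65, 97, 122, 136, 144, 149, 149, 149, 149, 149, 146, 151, 146, 151, 144, 148, 149, 152, 149, 151, 147, 147, 148, 136, 121, 93, 58, 45, 38, 36, 24, 18]
280 [62, 64, 63, 68, 73, 85, 113, 135, 147, 150, 160, 150, 152, 156, 150, 154, 154, 151, 147, 151, 149, 158, 152, 153, 149, 152, 144, 133, 112, 85, 71, 64, 63, 57, 48, 35]
296 [14, 12, 15, 13, 18, 43, 87, 127, 141, 150, 152, 151, 149, 151, 153, 151, 155, 154, 151, 160, 150, 155, 149, 152, 153, 152, 141, 124, 81, 42, 18, 14, 12, 14, 12, 15]
6 [ 0.454  -0.0049  0.0402]
162 [ 0.4538 -0.1156  0.038 ]
179.5 [ 0.4537 -0.1259  0.05  ]
163 [ 0.4538 -0.1157  0.043 ]
```

Request:
{"name": "send_rows", "arguments": {
  "rows": "1.5 0 0 0 0 0;3 0 0 0 0 0;4.6 0 0 0 0 0;6.2 0 0 0 0 0;6.2 0 0 0 0 0"
}}

```text
t: 3.42
tcp_pos: [0.4496, -0.1644, 0.0242]
eef_rot: [-93.7, 89.7, 176.1]
contact_force: [0.1, 0.1, 0.2]
opening: 0.0939
```

Run:
```python
from rig import ctrl
from h import *
s=ctrl.sense(); print(s); print(interp(s,(.454,-.163,.028),0,3))
```

```text
{'t': 3.425, 'qpos': array([-13.84473907,  25.58185093,  31.83072134, 126.59275778,
       -24.00322671,  33.89338704,  35.54920396]), 'qd': array([-0.69512185, -1.61207535,  1.36295196, -0.62732974,  1.30551655,
        1.29113389, -1.0335499 ]), 'effort': array([  0.28307006, -64.43654537,  10.15450716, -25.18384874,
        -0.58408191,  -0.55129504,   0.49688403]), 'tcp_pos': array([ 0.4496119 , -0.16439417,  0.02416622]), 'eef_rot': array([-93.697872  ,  89.73780007, 176.1051922 ]), 'contact_force': array([0.09127398, 0.07353875, 0.15765008]), 'moment': array([-0.0805383 ,  0.07600471,  0.02996521]), 'opening': 0.09393228396493843}
-0.13 0.15 -0.05 -0.1 -0.0 0.3;-0.26 0.29 -0.09 -0.1 -0.0 0.3;-0.39 0.44 -0.14 -0.2 -0.0 0.3;-0.39 0.44 -0.14 -0.2 -0.0 0.3;-0.39 0.44 -0.14 -0.2 -0.0 0.3
```

Request:
{"name": "send_rows", "arguments": {
  "rows": "-0.2 0.2 -0.05 0 0 0.3;-0.4 0.44 -0.14 -0.2 0 0.3;-0.4 0.44 -0.14 -0.2 0 0.3;-0.4 0.44 -0.14 -0.2 0 0.3;-0.4 0.44 -0.14 -0.2 0 0.3"
}}

```text
t: 4.05
tcp_pos: [0.4541, -0.163, 0.0282]
eef_rot: [113.8, 89.9, 23.8]
contact_force: [-0.2, 1.0, -0.6]
opening: 0.094
```

Run:
```python
from rig import ctrl
from h import *
s=ctrl.sense(); print(s["tcp_pos"],s["qpos"],s["qd"]); print(interp(s,(.454,-.163,.028),0,1))
```

```text
[ 0.45405736 -0.16296173  0.02822491] [-14.2373546   25.25612877  32.02711151 126.26548589 -23.78764034
  34.2185265   35.28218522] [ 0.01113873  0.08882119 -0.03244191  0.01956967  0.0458116  -0.01356707
  0.10503361]
0.02 -0.01 0.00 0.0 -0.0 -0.0;0.02 -0.01 0.00 0.0 -0.0 -0.0;0.02 -0.01 0.00 0.0 -0.0 -0.0;0.02 -0.01 0.00 0.0 -0.0 -0.0;0.02 -0.01 0.00 0.0 -0.0 -0.0
```

Request:
{"name": "send_rows", "arguments": {
  "rows": "0 0 0 0 0 0;0 0 0 0 0 0;0 0 0 0 0 0;0 0 0 0 0 0;0 0 0 0 0 0",
  "jaw": 1.0,
  "force": 50
}}

```text
t: 4.68
tcp_pos: [0.454, -0.163, 0.0282]
eef_rot: [114.3, 90.0, 24.3]
contact_force: [-0.4, -0.5, -0.4]
opening: 0.0475
```

Request:
{"name": "send_rows", "arguments": {
  "rows": "0 0 0 0 0 0;0 0 0 0 0 0;0 0 0 0 0 0;0 0 0 0 0 0;0 0 0 0 0 0"
}}

```text
t: 5.3
tcp_pos: [0.4541, -0.163, 0.0282]
eef_rot: [111.8, 89.9, 21.8]
contact_force: [0.1, 0.2, 0.3]
opening: 0.0175
```

Request:
{"name": "send_rows", "arguments": {
  "rows": "-0.3 0 0 0 0 0;-1 0 0 0 0 0;-2.2 0 0 0 0 0;-3.5 0 0 0 0 0;-4.5 0 0 0 0 0"
}}

```text
t: 5.92
tcp_pos: [0.4543, -0.163, 0.0744]
eef_rot: [103.2, 89.9, 13.2]
contact_force: [-0.9, 0.2, -0.6]
opening: 0.0177
```

Run:
```python
from rig import ctrl,optics
from h import *
s=ctrl.sense(); print(s["tcp_pos"],s["contact_force"],s["moment"]); print(interp(s,(.602,-.012,.080),3,4.5))
import pickle; pickle.dump(optics.get_calibration("wrist"),open("pics/w4.pkl","wb"))
im,d=optics.capture("wrist"); cv2.imwrite("pics/w4.png",im)
im,d=optics.capture("scene"); cv2.imwrite("pics/s4.png",im)
```

```text
[ 0.45431966 -0.16299021  0.07439475] [-0.928738    0.16367488 -0.58109891] [-0.14241818  0.03631152 -0.01963783]
-0.12 3.28 -3.36 -0.7 -0.0 -0.1;-0.23 6.56 -6.71 -1.3 -0.0 -0.1;-0.35 9.85 -10.07 -2.0 -0.0 -0.1;-0.47 13.13 -13.42 -2.7 -0.0 -0.1;-0.53 14.77 -15.10 -3.0 -0.0 -0.1
```

View pics/w4.png

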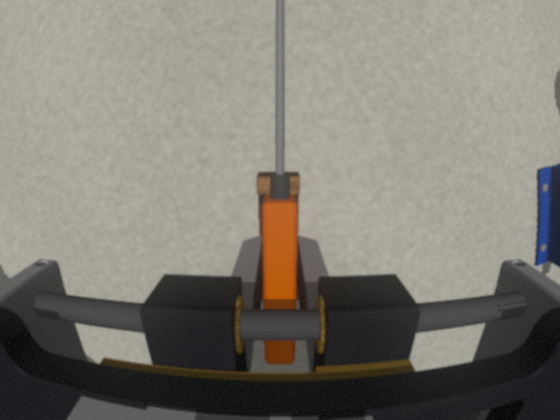

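View pics/s4.png

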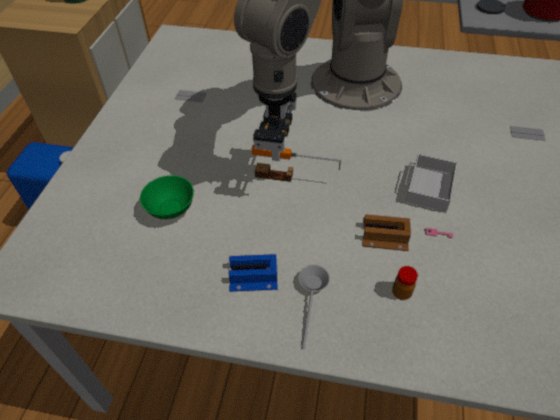

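Request:
{"name": "send_rows", "arguments": {
  "rows": "-0.1 2.8 -2.8 -0.6 0 0;-0.2 6 -6.1 -1.2 0 0;-0.35 9.5 -9.7 -1.9 0 0;-0.5 12.8 -13.1 -2.6 0 0;-0.55 14.8 -15.1 -3 0 0"
}}

```text
t: 6.65
tcp_pos: [0.6039, -0.0096, 0.08]
eef_rot: [100.6, 89.8, 13.8]
contact_force: [-0.5, -0.5, -1.3]
opening: 0.0176
```

Request:
{"name": "send_rows", "arguments": {
  "rows": "0 0 0 0 0 0;0 0 0 0 0 0;0 0 0 0 0 0;0 0 0 0 0 0;0 0 0 0 0 0"
}}

```text
t: 7.28
tcp_pos: [0.6038, -0.0099, 0.0802]
eef_rot: [102.7, 89.8, 15.8]
contact_force: [-0.7, -0.6, -0.4]
opening: 0.0175
```

Run:
```python
from rig import ctrl,optics
from h import *
import pickle
s=ctrl.sense(); print(s["t"],s["tcp_pos"],s["contact_force"],s["moment"]); print(interp(s,(.602,-.0008,.0335+.005),3,5))
pickle.dump((s,optics.get_calibration("wrist"),optics.get_calibration("top"),optics.get_calibration("scene")),open("pics/c5.pkl","wb"))
for n in ("wrist","top","scene"):
    im,d=optics.capture(n); cv2.imwrite(f"pics/{n}5.png",im)
    if n=="top": cv2.imwrite("pics/top5z.png",cv2.resize(im[165:235,140:270],None,fx=6,fy=6,interpolation=cv2.INTER_CUBIC))
    if n=="scene": cv2.imwrite("pics/scene5z.png",cv2.resize(im[170:270,320:450],None,fx=6,fy=6,interpolation=cv2.INTER_CUBIC))
```

```text
7.275 [ 0.60375514 -0.00989651  0.08016835] [-0.66500887 -0.59324182 -0.41033759] [-0.10433255  0.05552807 -0.01743084]
0.83 -0.03 -0.18 0.0 -0.0 -0.2;1.67 -0.05 -0.37 0.1 -0.0 -0.2;2.50 -0.08 -0.55 0.1 -0.0 -0.2;3.33 -0.11 -0.73 0.1 -0.0 -0.2;4.17 -0.14 -0.92 0.1 -0.0 -0.2
```

View pics/top5z.png

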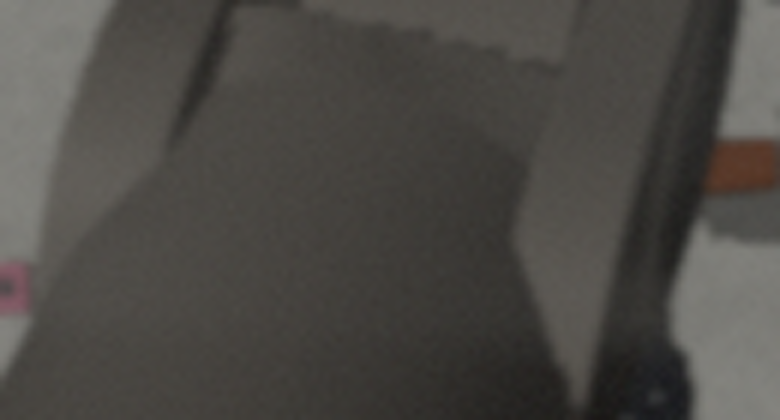

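View pics/scene5z.png

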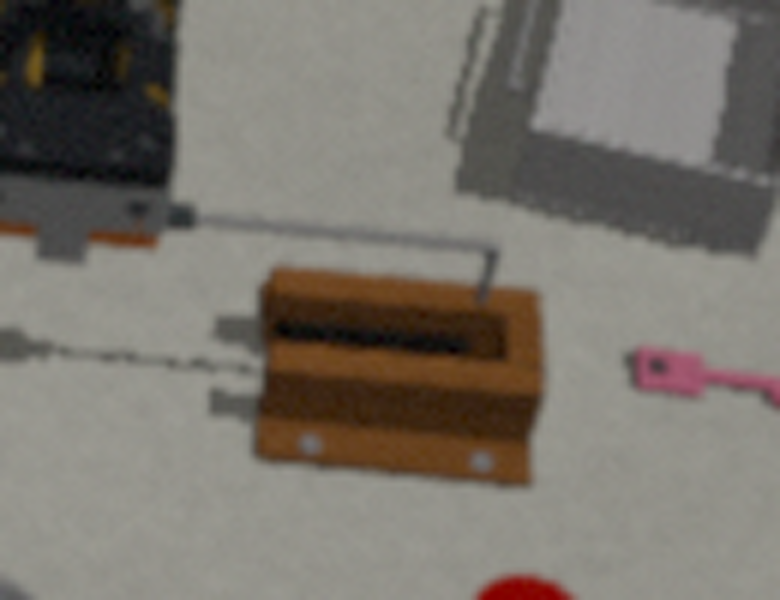

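View pics/wrist5.png

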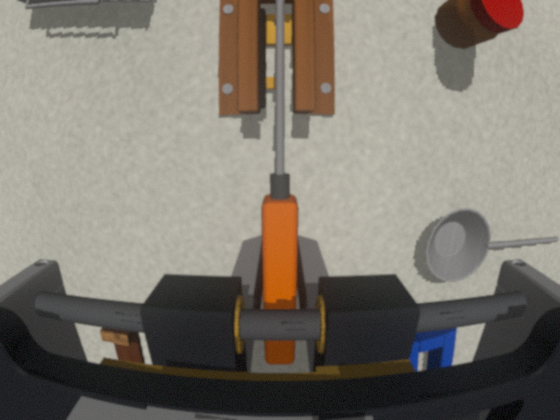

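Run:
```python
from h import *
import pickle
s,w,t,c=pickle.load(open("pics/c5.pkl","rb"))
f=lambda n,p,z:print(n,onplane(c,320+p[0]/6,170+p[1]/6,z).round(4))
f("tip",(483,302),.058);f("elbow",(495,245),.0922)
f("slot end far",(506,312),.036);f("slot end near",(505,358),.036);f("mouth far in",(277,293),.036);f("mouth near in",(270,345),.036)
f("outer end far",(540,290),.036);f("outer end near",(545,375),.036);f("mouth far out",(278,268),.036);f("mouth near out",(262,372),.036)
g=lambda n,p,z:print(n,onplane(w,p[0],p[1],z,True).round(4))
g("flange L",(219,115),.004);g("fl R",(335,115),.004);g("inner L",(260,110),.036);g("inner R",(296,110),.036);g("shank",(280,150),.0902);g("inner L t",(261,30),.036);g("inner R t",(295,30),.036)
```

```text
tip [0.598  0.1507 0.058 ]
elbow [0.5991 0.1492 0.0922]
slot end far [0.5826 0.1627 0.036 ]
slot end near [0.6053 0.1629 0.036 ]
mouth far in [0.5892 0.0759 0.036 ]
mouth near in [0.6152 0.0752 0.036 ]
outer end far [0.5692 0.1753 0.036 ]
outer end near [0.6107 0.1779 0.036 ]
mouth far out [0.5766 0.0753 0.036 ]
mouth near out [0.6287 0.0733 0.036 ]
flange L [0.5528 0.069  0.004 ]
fl R [0.6409 0.0737 0.004 ]
inner L [0.5858 0.0722 0.036 ]
inner R [0.6094 0.0735 0.036 ]
shank [0.5999 0.0501 0.0902]
inner L t [0.5833 0.1273 0.036 ]
inner R t [0.6058 0.1285 0.036 ]
```

Request:
{"name": "send_rows", "arguments": {
  "rows": "0 0 -0.4 0 0 -0.2;0 0 -0.9 0 0 -0.2;0.6 0 -0.9 0 0 -0.2;1.5 0 -0.9 0 0 -0.2;1.8 0 -0.9 0 0 -0.2"
}}

```text
t: 8.05
tcp_pos: [0.6029, -0.0008, 0.0611]
eef_rot: [-100.5, 89.9, 172.6]
contact_force: [0.3, 1.0, -1.1]
opening: 0.0177
```

Run:
```python
from rig import ctrl,optics
from h import *
import pickle
s=ctrl.sense(); print(s["t"],s["tcp_pos"],s["contact_force"],s["moment"]); print(interp(s,(.6033,-.0008,.035),3,4))
im,d=optics.capture("scene"); cv2.imwrite("pics/scene6z.png",cv2.resize(im[170:270,320:450],None,fx=6,fy=6,interpolation=cv2.INTER_CUBIC))
im,d=optics.capture("wrist"); cv2.imwrite("pics/wrist6.png",im)
```

```text
8.05 [ 0.60294798 -0.00078718  0.06112752] [ 0.2606701   0.96560367 -1.0715971 ] [-0.09192123  0.07165381 -0.04897902]
0.65 0.01 0.00 0.0 -0.0 0.1;1.31 0.02 0.00 0.1 -0.0 0.1;1.96 0.03 0.00 0.1 -0.0 0.1;2.61 0.04 0.00 0.2 -0.0 0.1;2.61 0.04 0.00 0.2 -0.0 0.1
```

View pics/scene6z.png

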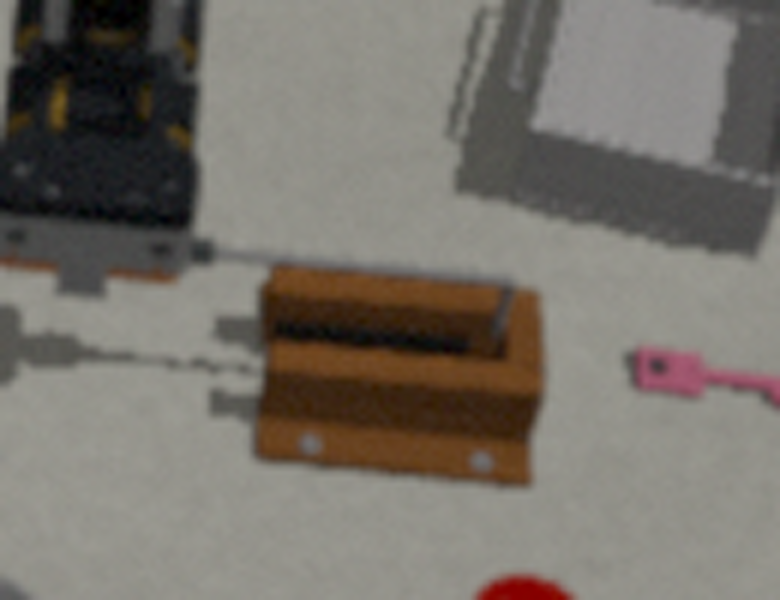

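View pics/wrist6.png

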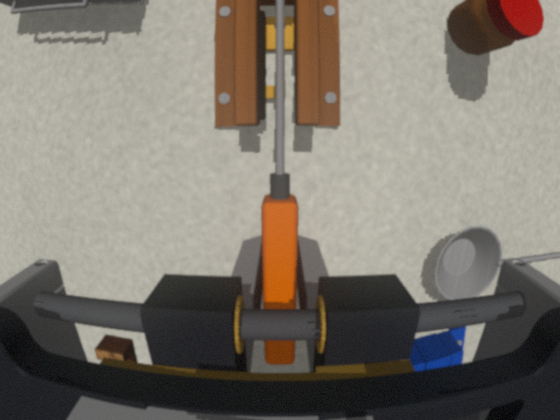

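Request:
{"name": "send_rows", "arguments": {
  "rows": "0.6 0 0 0 0 0.1;1.2 0 0 0 0 0.1;1.8 0 0 0 0 0.1;2.4 0 0 0 0 0.1;2.6 0 0 0 0 0.1"
}}

```text
t: 8.78
tcp_pos: [0.6029, -0.0009, 0.035]
eef_rot: [-125.9, 90.0, 147.3]
contact_force: [0.4, 0.9, -0.8]
opening: 0.0178
```

Run:
```python
from rig import ctrl,optics
from h import *
import pickle
s=ctrl.sense(); print(s["t"],s["tcp_pos"],s["contact_force"],s["moment"],s["eef_rot"]); print(interp(s,(.6033,-.0008,.035),3,4))
im,d=optics.capture("scene"); cv2.imwrite("pics/scene7z.png",cv2.resize(im[170:270,320:450],None,fx=6,fy=6,interpolation=cv2.INTER_CUBIC))
```

```text
8.775 [ 0.60286285 -0.00088191  0.03498772] [ 0.35999329  0.87437875 -0.82473375] [-0.0802583   0.08012679  0.01687656] [-125.86009308   89.97298578  147.27775057]
-0.00 0.01 -0.00 0.0 -0.0 0.0;-0.00 0.02 -0.00 0.1 -0.0 0.0;-0.00 0.03 -0.00 0.1 -0.0 0.0;-0.00 0.04 -0.01 0.1 -0.0 0.0;-0.00 0.04 -0.01 0.1 -0.0 0.0
```

View pics/scene7z.png

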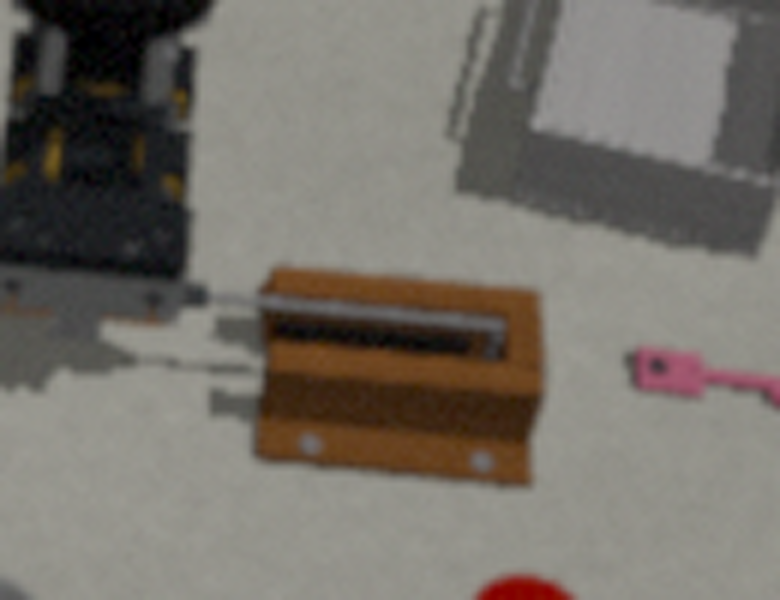

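Request:
{"name": "send_rows", "arguments": {
  "rows": "0 0 -0.03 0 0 0;0 0 -0.06 0 0 0;0 0 -0.09 0 0 0;0 0 -0.12 0 0 0;0 0 -0.15 0 0 0"
}}

```text
t: 9.45
tcp_pos: [0.6028, 0.0006, 0.035]
eef_rot: [-126.2, 90.0, 147.0]
contact_force: [-0.6, -0.3, -0.5]
opening: 0.0175
```

Run:
```python
from rig import ctrl
from h import *
s=ctrl.sense(); print(s["t"],s["tcp_pos"],s["contact_force"],s["moment"])
```

```text
9.45 [0.6027856  0.00064794 0.03503655] [-0.59333121 -0.31791995 -0.52684396] [-0.1075553  -0.01700159 -0.01540928]
```

Request:
{"name": "send_rows", "arguments": {
  "rows": "0 0 -0.03 0 0 0;0 0 -0.06 0 0 0;0 0 -0.09 0 0 0;0 0 -0.12 0 0 0;0 0 -0.15 0 0 0"
}}

```text
t: 10.07
tcp_pos: [0.6027, 0.0019, 0.035]
eef_rot: [-82.4, 90.0, -169.3]
contact_force: [-0.6, -2.2, -0.8]
opening: 0.0176
```

Run:
```python
from rig import ctrl
from h import *
s=ctrl.sense(); print(s["t"],s["tcp_pos"],s["contact_force"],s["moment"])
```

```text
10.075 [0.60271346 0.0018675  0.03504892] [-0.63376633 -2.16746684 -0.77856338] [-0.58386651 -0.03362407  0.02354439]
```

Request:
{"name": "send_rows", "arguments": {
  "rows": "0 0 0.1 0 0 0;0 0 0.2 0 0 0;0.2 0 0.2 0 0 0;0.4 0 0.2 0 0 0;0.6 0 0.2 0 0 0"
}}

```text
t: 10.7
tcp_pos: [0.6028, -0.0001, 0.0289]
eef_rot: [-85.2, 90.0, -172.1]
contact_force: [-0.5, -0.7, -1.3]
opening: 0.0177
```

Request:
{"name": "send_rows", "arguments": {
  "rows": "0.06 0 0 0 0 0;0.12 0 0 0 0 0;0.18 0 0 0 0 0;0.24 0 0 0 0 0;0.3 0 0 0 0 0"
}}

```text
t: 11.32
tcp_pos: [0.6028, -0.0001, 0.0258]
eef_rot: [-90.1, 90.0, -176.9]
contact_force: [0.1, 0.5, -1.6]
opening: 0.0175
```

Run:
```python
from rig import ctrl
from h import *
s=ctrl.sense(); print(s["t"],s["tcp_pos"],s["contact_force"],s["moment"]); print(interp(s,(.6028,.0002,.024),3))
```

```text
11.325 [ 6.02757759e-01 -8.31503611e-05  2.58183644e-02] [ 0.07829478  0.49214261 -1.64104152] [-0.09938732  0.05428603  0.01064163]
0.04 0.00 -0.01 0.0 -0.0 0.0;0.07 0.00 -0.01 0.1 -0.0 0.0;0.11 0.00 -0.02 0.1 -0.0 0.0;0.15 0.00 -0.02 0.1 -0.0 0.0;0.18 0.01 -0.03 0.1 0.0 0.0
```

Request:
{"name": "send_rows", "arguments": {
  "rows": "0.04 0 0 0 0 0;0.08 0 0 0 0 0;0.12 0 0 0 0 0;0.16 0 0 0 0 0;0.18 0 0 0 0 0"
}}

```text
t: 11.95
tcp_pos: [0.6028, -0.0001, 0.024]
eef_rot: [-85.1, 90.0, -172.0]
contact_force: [0.0, -1.2, -0.8]
opening: 0.0177
```

Request:
{"name": "send_rows", "arguments": {
  "rows": "0 0 0.05 0 0 0;0 0 0.1 0 0 0;0 0 0.15 0 0 0;0 0 0.2 0 0 0;0 0 0.25 0 0 0"
}}

```text
t: 12.58
tcp_pos: [0.6029, -0.0026, 0.024]
eef_rot: [-86.4, 90.0, -173.3]
contact_force: [-0.7, 0.1, -0.3]
opening: 0.0177
```

Run:
```python
from rig import ctrl
from h import *
s=ctrl.sense(); print(s["t"],s["tcp_pos"],s["contact_force"],s["moment"])
```

```text
12.575 [ 0.60291271 -0.00263087  0.02400571] [-0.73335725  0.09164884 -0.26472525] [-0.08593187  0.05937724  0.0574283 ]
```

Request:
{"name": "send_rows", "arguments": {
  "rows": "0 0 0.05 0 0 0;0 0 0.1 0 0 0;0 0 0.15 0 0 0;0 0 0.2 0 0 0;0 0 0.25 0 0 0"
}}

```text
t: 13.2
tcp_pos: [0.603, -0.0046, 0.024]
eef_rot: [-136.2, 90.0, 136.9]
contact_force: [-0.3, 3.9, -1.9]
opening: 0.0181
```

Run:
```python
from rig import ctrl
from h import *
s=ctrl.sense(); print(s["t"],s["tcp_pos"],s["contact_force"],s["moment"])
```

```text
13.2 [ 0.60301251 -0.00462674  0.02396174] [-0.30628343  3.8787992  -1.90798026] [ 0.85144866  0.13337628 -0.05274721]
```

Request:
{"name": "send_rows", "arguments": {
  "rows": "0 0 0.08 0 0 0;0 0 0.16 0 0 0;0 0 0.24 0 0 0;0 0 0.32 0 0 0;0 0 0.4 0 0 0"
}}

```text
t: 13.82
tcp_pos: [0.6033, -0.0087, 0.024]
eef_rot: [-139.9, 90.0, 133.2]
contact_force: [1.0, 4.3, -1.5]
opening: 0.0179
```

Run:
```python
from rig import ctrl
from h import *
s=ctrl.sense(); print(s["t"],s["tcp_pos"],s["contact_force"],s["moment"])
```

```text
13.825 [ 0.60327653 -0.00866263  0.02396966] [ 0.95427216  4.33658626 -1.47121227] [ 1.09416505  0.11788852 -0.01237071]
```

Request:
{"name": "send_rows", "arguments": {
  "rows": "0 0 0.2 0 0 0;0 0 0.4 0 0 0;0 0 0.6 0 0 0;0 0 0.8 0 0 0;0 0 1 0 0 0"
}}

```text
t: 14.45
tcp_pos: [0.6038, -0.0188, 0.024]
eef_rot: [-137.7, 90.0, 135.5]
contact_force: [-0.3, 4.5, -1.8]
opening: 0.0175
```

Run:
```python
from rig import ctrl,optics
from h import *
s=ctrl.sense(); print(s["t"],s["tcp_pos"],s["contact_force"],s["moment"]); print(interp(s,(.6033+.0005,-.0187,.024),3,1))
im,d=optics.capture("scene"); cv2.imwrite("pics/scene8z.png",cv2.resize(im[170:270,320:450],None,fx=6,fy=6,interpolation=cv2.INTER_CUBIC))
im,d=optics.capture("wrist"); cv2.imwrite("pics/wrist8.png",im)
```

```text
14.45 [ 0.60380508 -0.0188171   0.02396949] [-0.29243702  4.45912274 -1.83480139] [ 1.0782263   0.07654293 -0.00632143]
-0.00 0.00 -0.01 0.1 -0.0 0.0;-0.00 0.00 -0.01 0.1 -0.0 0.0;-0.00 0.00 -0.01 0.1 -0.0 0.0;-0.00 0.00 -0.01 0.1 -0.0 0.0;-0.00 0.00 -0.01 0.1 -0.0 0.0
```

View pics/scene8z.png

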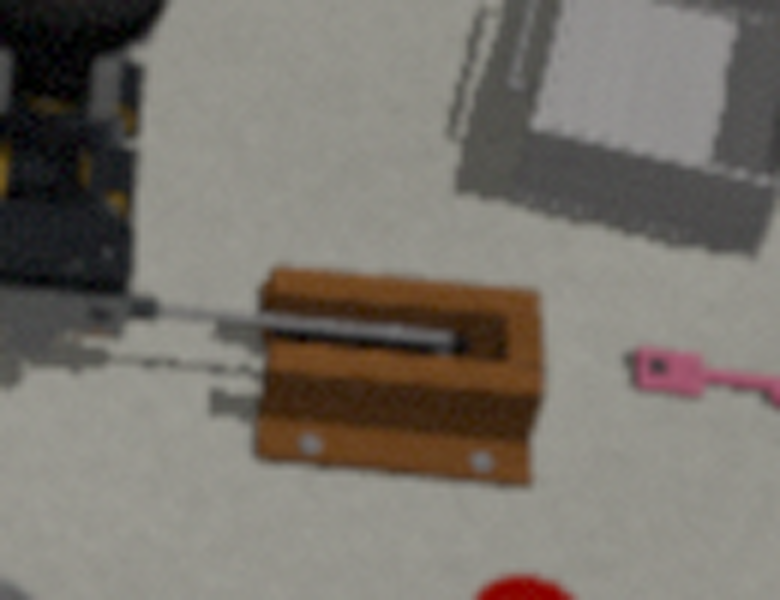

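View pics/wrist8.png

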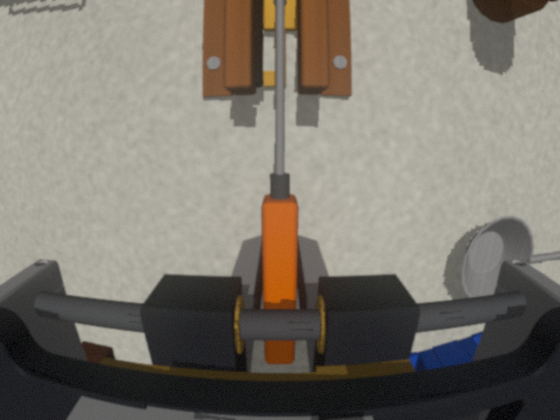

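Request:
{"name": "send_rows", "arguments": {
  "rows": "0 0 0.3 0 0 0;0 0 0.6 0 0 0;0 0 0.9 0 0 0;0 0 1.2 0 0 0;0 0 1.5 0 0 0"
}}

```text
t: 15.18
tcp_pos: [0.6046, -0.0342, 0.024]
eef_rot: [-131.3, 90.0, 141.9]
contact_force: [-0.8, 5.1, -0.3]
opening: 0.0175
```

Request:
{"name": "send_rows", "arguments": {
  "rows": "0 0 0.3 0 0 0;0 0 0.6 0 0 0;0 0 0.9 0 0 0;0 0 1.2 0 0 0;0 0 1.5 0 0 0"
}}

```text
t: 15.8
tcp_pos: [0.6055, -0.0494, 0.024]
eef_rot: [-135.1, 90.0, 138.0]
contact_force: [0.3, 3.7, -1.6]
opening: 0.0179
```

Run:
```python
from rig import ctrl,optics
from h import *
s=ctrl.sense(); print(s["t"],s["tcp_pos"],s["contact_force"],s["moment"]); print(interp(s,(.6045+.0005+.0005,-.0488,.024),3,1))
im,d=optics.capture("wrist"); cv2.imwrite("pics/wrist9.png",im)
```

```text
15.8 [ 0.60550011 -0.04939161  0.02399272] [ 0.33040214  3.66368749 -1.63620565] [ 1.14826865  0.03401743 -0.0848852 ]
-0.00 0.00 -0.06 0.1 -0.0 0.0;-0.00 0.00 -0.06 0.1 -0.0 0.0;-0.00 0.00 -0.06 0.1 -0.0 0.0;-0.00 0.00 -0.06 0.1 -0.0 0.0;-0.00 0.00 -0.06 0.1 -0.0 0.0
```

View pics/wrist9.png

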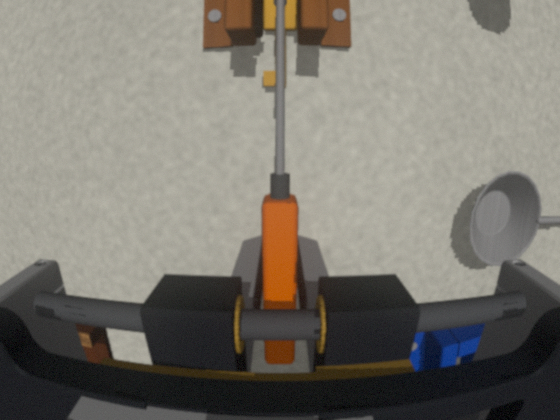

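Request:
{"name": "send_rows", "arguments": {
  "rows": "0 0 0.3 0 0 0;0 0 0.6 0 0 0;0 0 0.9 0 0 0;0 0 1.2 0 0 0;0 0 1.5 0 0 0"
}}

```text
t: 16.48
tcp_pos: [0.6063, -0.065, 0.024]
eef_rot: [-110.6, 90.0, 162.5]
contact_force: [-0.7, 4.8, -2.5]
opening: 0.018
```

Request:
{"name": "send_rows", "arguments": {
  "rows": "0 0 0.2 0 0 0;0 0 0.4 0 0 0;0 0 0.6 0 0 0;0 0 0.8 0 0 0;0 0 1 0 0 0"
}}

```text
t: 17.1
tcp_pos: [0.6068, -0.0751, 0.024]
eef_rot: [-111.6, 90.0, 161.5]
contact_force: [0.8, 4.8, -0.7]
opening: 0.0174
```

Run:
```python
from rig import ctrl,optics
from h import *
s=ctrl.sense(); print(s["t"],s["tcp_pos"],s["contact_force"],s["moment"]); print(interp(s,(.6055+.0013,-.0744,.024),3,1))
im,d=optics.capture("wrist"); cv2.imwrite("pics/wrist10.png",im)
im,d=optics.capture("scene"); cv2.imwrite("pics/scene10z.png",cv2.resize(im[170:270,320:450],None,fx=6,fy=6,interpolation=cv2.INTER_CUBIC))
```

```text
17.1 [ 0.6068001  -0.07512252  0.0239816 ] [ 0.76408075  4.78934073 -0.68839315] [ 1.039111   -0.03543978 -0.12209403]
-0.00 0.00 -0.07 0.1 -0.0 0.0;-0.00 0.00 -0.07 0.1 -0.0 0.0;-0.00 0.00 -0.07 0.1 -0.0 0.0;-0.00 0.00 -0.07 0.1 -0.0 0.0;-0.00 0.00 -0.07 0.1 -0.0 0.0
```

View pics/wrist10.png

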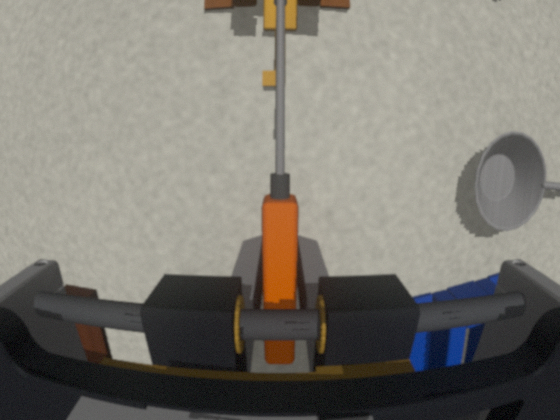

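View pics/scene10z.png

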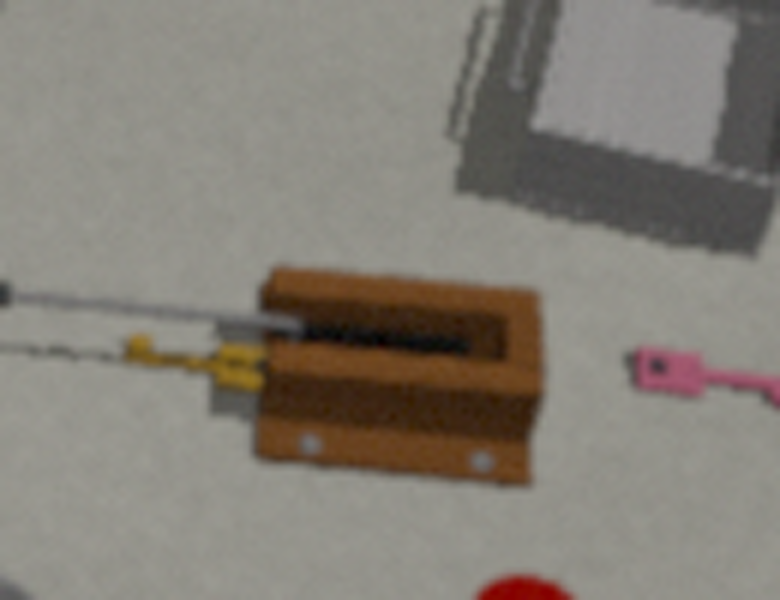

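Request:
{"name": "send_rows", "arguments": {
  "rows": "0 0 0.2 0 0 0;0 0 0.4 0 0 0;0 0 0.6 0 0 0;0 0 0.8 0 0 0;0 0 1 0 0 0"
}}

```text
t: 17.82
tcp_pos: [0.6073, -0.0861, 0.0241]
eef_rot: [-31.3, 90.0, -118.3]
contact_force: [0.8, 0.2, -1.0]
opening: 0.0179
```

Run:
```python
from rig import ctrl,optics
from h import *
s=ctrl.sense(); print(s["t"],s["tcp_pos"],s["contact_force"],s["moment"])
im,d=optics.capture("wrist"); cv2.imwrite("pics/wrist11.png",im)
im,d=optics.capture("scene"); cv2.imwrite("pics/scene11z.png",cv2.resize(im[170:270,300:430],None,fx=6,fy=6,interpolation=cv2.INTER_CUBIC))
```

```text
17.825 [ 0.60732143 -0.08605325  0.02405528] [ 0.75544034  0.24748756 -1.03977742] [-0.02235787  0.05313528  0.00395816]
```

View pics/scene11z.png

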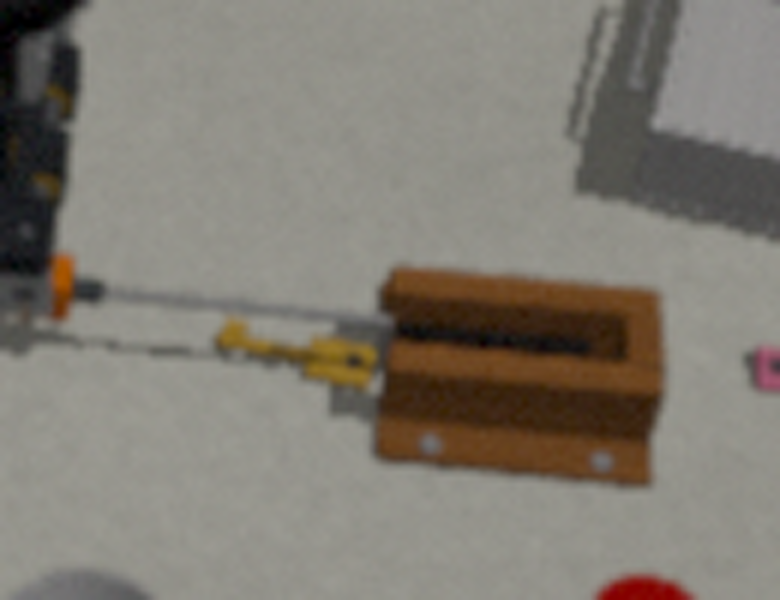

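Request:
{"name": "send_rows", "arguments": {
  "rows": "0 0 0.4 0 0 0;0 0 0.8 0 0 0;0 0 1.2 0 0 0;0 0 1.6 0 0 0;0 0 2 0 0 0"
}}

```text
t: 18.55
tcp_pos: [0.6084, -0.1063, 0.0241]
eef_rot: [-34.2, 90.0, -121.1]
contact_force: [0.5, 0.2, -0.7]
opening: 0.0174
```

Run:
```python
from rig import ctrl,optics
from h import *
s=ctrl.sense(); print(s["t"],s["tcp_pos"],s["contact_force"],s["moment"])
im,d=optics.capture("wrist"); cv2.imwrite("pics/wrist12.png",im)
im,d=optics.capture("scene"); cv2.imwrite("pics/scene12z.png",cv2.resize(im[170:270,300:430],None,fx=6,fy=6,interpolation=cv2.INTER_CUBIC))
```

```text
18.55 [ 0.608399   -0.10630281  0.0240543 ] [ 0.50958536  0.20008804 -0.679354  ] [-0.02221913  0.04853103 -0.01484671]
```

View pics/scene12z.png

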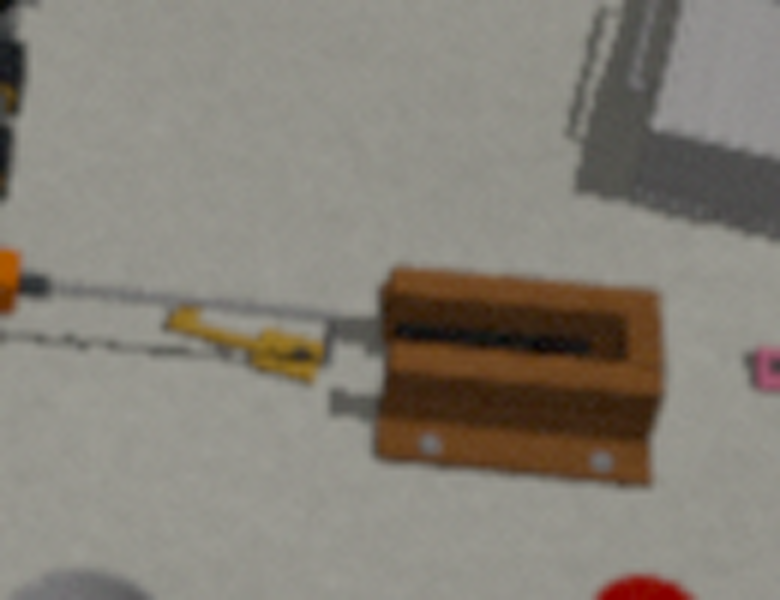

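View pics/wrist12.png

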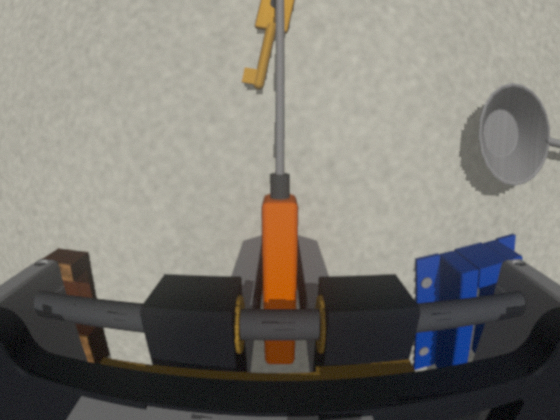

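Request:
{"name": "send_rows", "arguments": {
  "rows": "0 0 -0.4 0 0 0;-0.6 0 -0.4 0 0 0;-2 0 -0.4 0 0 0;-3.8 0 -0.4 0 0 0;-5 0 -0.4 0 0 0"
}}

```text
t: 19.27
tcp_pos: [0.6087, -0.1028, 0.076]
eef_rot: [61.0, 89.9, -26.0]
contact_force: [0.5, -0.3, -1.8]
opening: 0.0177
```

Run:
```python
from rig import ctrl,optics
from h import *
s=ctrl.sense(); print(s["t"],s["tcp_pos"],s["contact_force"],s["moment"]); print(interp(s,(.4541,-.163,.075),0))
im,d=optics.capture("wrist"); cv2.imwrite("pics/wrist13.png",im)
```

```text
19.275 [ 0.60872868 -0.10275138  0.07599297] [ 0.5102673  -0.26584791 -1.76321895] [-0.0865853   0.03707088  0.03144901]
0.02 -3.15 1.04 0.6 0.0 -0.1;0.03 -6.30 2.08 1.2 0.0 -0.1;0.05 -9.46 3.12 1.8 0.0 -0.1;0.07 -12.61 4.16 2.4 0.0 -0.1;0.08 -15.76 5.20 3.0 0.0 -0.1
```

View pics/wrist13.png

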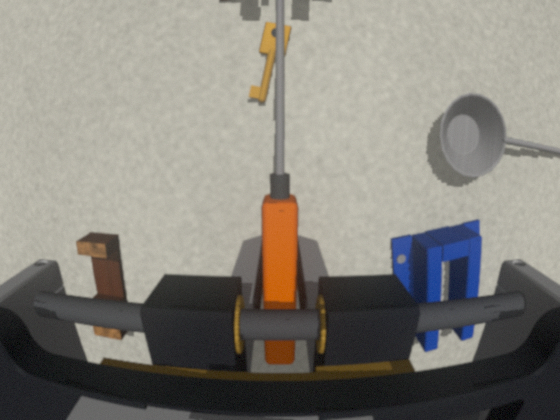

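Request:
{"name": "send_rows", "arguments": {
  "rows": "0 -2.8 0.9 0.6 0 0;0 -6 2 1.2 0 0;0 -9.4 3.1 1.8 0 0;0 -12.7 4.2 2.4 0 0;0.1 -15.7 5.2 3 0 0"
}}

```text
t: 19.95
tcp_pos: [0.4542, -0.1634, 0.0759]
eef_rot: [83.0, 89.8, -7.0]
contact_force: [0.2, 0.3, -1.6]
opening: 0.0178
```

Run:
```python
from rig import ctrl,optics
from h import *
s=ctrl.sense(); print(s["t"],s["tcp_pos"],s["contact_force"],s["moment"]); print(interp(s,(.4541,-.163,.045),0))
```

```text
19.95 [ 0.45417854 -0.16335902  0.07594562] [ 0.23865302  0.29012058 -1.57287795] [-0.05112636  0.04173264 -0.03784449]
0.62 -0.00 -0.01 -0.0 0.0 -0.2;1.24 -0.01 -0.01 -0.0 0.0 -0.2;1.86 -0.01 -0.02 -0.0 0.0 -0.2;2.48 -0.01 -0.03 -0.0 0.0 -0.2;3.09 -0.02 -0.04 -0.0 0.0 -0.2
```

Request:
{"name": "send_rows", "arguments": {
  "rows": "0.6 0 0 0 0 -0.2;1.3 0 0 0 0 -0.2;2 0 -0.03 0 0 -0.2;2.7 0 -0.04 0 0 -0.2;3.2 0 -0.04 0 0 -0.2"
}}

```text
t: 20.58
tcp_pos: [0.4543, -0.1629, 0.0433]
eef_rot: [-60.6, 89.9, -150.6]
contact_force: [0.1, -0.6, -1.3]
opening: 0.0177
```

Run:
```python
from rig import ctrl,optics
from h import *
s=ctrl.sense(); print(s["t"],s["tcp_pos"],s["contact_force"],s["moment"]); print(interp(s,(.4541,-.163,.0287),0))
im,d=optics.capture("wrist"); cv2.imwrite("pics/wrist14.png",im)
```

```text
20.575 [ 0.45429112 -0.16287414  0.04326335] [ 0.05703571 -0.64741786 -1.31428517] [-0.06939295  0.05356383 -0.03647506]
0.29 -0.00 0.00 0.0 0.0 0.1;0.58 -0.01 0.00 0.0 0.0 0.1;0.87 -0.01 0.01 0.0 0.0 0.1;1.17 -0.01 0.01 0.0 0.0 0.1;1.46 -0.02 0.01 0.0 0.0 0.1
```

View pics/wrist14.png

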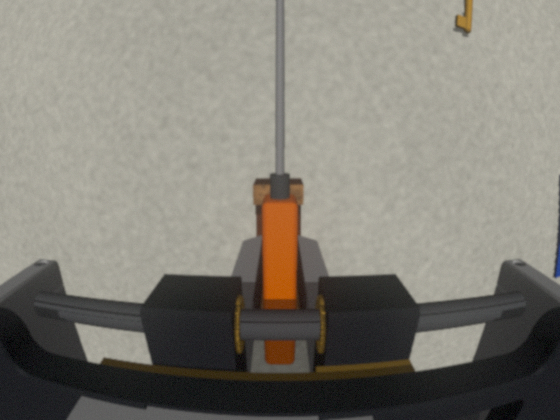

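Aligned over the rest (rest front at about (279,190), handle centred on col 279). Lowering to the recorded height.

Request:
{"name": "send_rows", "arguments": {
  "rows": "0.3 0 0 0 0 0;0.6 0 0 0 0 0;0.9 0 0 0 0 0;1.2 0 0 0 0 0;1.4 -0.02 0 0 0 0"
}}

```text
t: 21.25
tcp_pos: [0.4538, -0.1629, 0.0288]
eef_rot: [-71.3, 89.9, -161.3]
contact_force: [0.2, -0.1, -2.0]
opening: 0.0181
```

Request:
{"name": "send_rows", "arguments": {
  "rows": "0.02 0 0 0 0 0;0.04 0 0 0 0 0;0.06 0 0 0 0 0;0.08 0 0 0 0 0;0.08 0 0 0 0 0"
}}

```text
t: 21.88
tcp_pos: [0.4538, -0.1629, 0.0282]
eef_rot: [-74.5, 89.9, -164.5]
contact_force: [-2.7, 0.7, 6.7]
opening: 0.0178
```

Run:
```python
from rig import ctrl,optics
from h import *
s=ctrl.sense(); print(s["t"],s["tcp_pos"],s["contact_force"],s["moment"]); print(interp(s,(.4541,-.163,.0282),0))
```

```text
21.875 [ 0.4538495  -0.16290075  0.02818301] [-2.69445752  0.66940633  6.69262402] [ 0.09697377  0.3963646  -0.05472335]
-0.00 0.01 0.00 -0.0 0.0 0.1;-0.00 0.01 0.00 -0.0 0.0 0.1;-0.00 0.02 0.01 -0.0 0.0 0.1;-0.00 0.02 0.01 -0.0 0.0 0.1;-0.00 0.03 0.01 -0.0 0.0 0.1
```

Request:
{"name": "send_rows", "arguments": {
  "rows": "0 0.02 0 0 0 0;0 0.02 0 0 0 0;0 0.02 0 0 0 0;0 0.02 0 0 0 0;0 0.02 0 0 0 0",
  "jaw": 9.0
}}

```text
t: 22.5
tcp_pos: [0.4541, -0.1629, 0.0282]
eef_rot: [-73.3, 89.9, -163.3]
contact_force: [-0.5, 0.6, -0.4]
opening: 0.0641
```

Request:
{"name": "send_rows", "arguments": {
  "rows": "0 0 0 0 0 0;0 0 0 0 0 0;0 0 0 0 0 0;0 0 0 0 0 0;0 0 0 0 0 0"
}}

```text
t: 23.12
tcp_pos: [0.4541, -0.1629, 0.0282]
eef_rot: [-74.8, 89.9, -164.8]
contact_force: [-0.2, 0.7, -0.6]
opening: 0.0897
```

Request:
{"name": "send_rows", "arguments": {
  "rows": "-0.6 0 0 0 0 0;-1.8 0 0 0 0 0;-3.2 0 0 0 0 0;-4.8 0 0 0 0 0;-6.2 0 0 0 0 0"
}}

```text
t: 23.75
tcp_pos: [0.4544, -0.1629, 0.0916]
eef_rot: [-55.0, 90.0, -145.0]
contact_force: [-0.0, 0.2, 0.0]
opening: 0.0897
```

Run:
```python
from rig import ctrl,optics
from h import *
import pickle
s=ctrl.sense(); print(s["t"],s["tcp_pos"],s["contact_force"],s["moment"]); print(interp(s,(.46,-.30,.25),0))
pickle.dump(optics.get_calibration("wrist"),open("pics/w15.pkl","wb"))
im,d=optics.capture("wrist"); cv2.imwrite("pics/wrist15.png",im)
```

```text
23.75 [ 0.45438702 -0.16285049  0.09159331] [-0.01451865  0.16848502  0.02826804] [-0.11872429  0.02034698 -0.00911915]
-3.17 0.11 2.74 -0.0 0.0 0.0;-6.34 0.22 5.49 -0.0 0.0 0.0;-9.50 0.33 8.23 -0.0 0.0 0.0;-12.67 0.45 10.97 -0.0 0.0 0.0;-15.84 0.56 13.72 -0.0 0.0 0.0
```

View pics/wrist15.png

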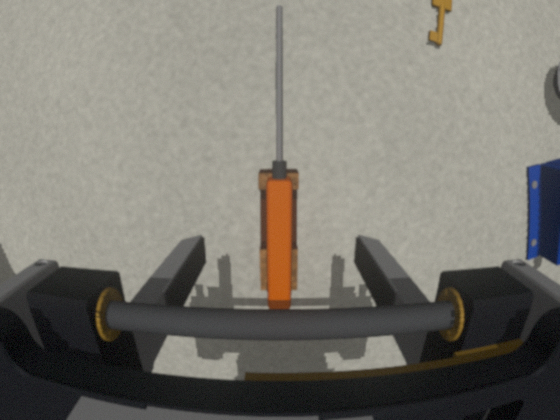

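Request:
{"name": "send_rows", "arguments": {
  "rows": "-3 0 2 0 0 0;-6 0 4.5 0 0 0;-9 0 7 0 0 0;-12 0 9.5 0 0 0;-14 0 11 0 0 0"
}}

```text
t: 24.42
tcp_pos: [0.4548, -0.2744, 0.2345]
eef_rot: [77.0, 89.8, -13.1]
contact_force: [0.5, 0.6, -0.6]
opening: 0.09
```

Request:
{"name": "send_rows", "arguments": {
  "rows": "0 0 0 0 0 0;0 0 0 0 0 0;0 0 0 0 0 0;0 0 0 0 0 0;0 0 0 0 0 0"
}}

```text
t: 25.05
tcp_pos: [0.4547, -0.2741, 0.2342]
eef_rot: [75.8, 89.9, -14.2]
contact_force: [-0.7, 0.2, 0.3]
opening: 0.0899
```

Run:
```python
from rig import ctrl,optics
from h import *
s=ctrl.sense(); print(s["t"],s["tcp_pos"],s["contact_force"])
w=optics.get_calibration("wrist"); im,d=optics.capture("wrist"); cv2.imwrite("pics/wrist16.png",im)
c=optics.get_calibration("top"); im,d=optics.capture("top"); cv2.imwrite("pics/top16.png",im)
im2,_=optics.capture("scene"); cv2.imwrite("pics/scene16.png",im2)
a=cv2.imread("pics/scene0.png"); b=im2
df=(cv2.absdiff(a,b).max(2)>40).astype(np.uint8); n,l,st,ce=cv2.connectedComponentsWithStats(df)
print([list(map(int,x)) for x in st[1:] if x[4]>15])
# key mask in top
hsv=cv2.cvtColor(im,cv2.COLOR_BGR2HSV); m=((hsv[...,0]>16)&(hsv[...,0]<28)&(hsv[...,1]>120)).astype(np.uint8); m[:, :120]=0;m[:, 300:]=0;m[:150]=0;m[260:]=0
ys,xs=np.where(m); P=np.array([onplane(c,x,y,.004) for x,y in zip(xs,ys)])
print(len(P),P.min(0),P.max(0))
print((P-[.597,.0715,0])@np.array([-.0523,.9986,0]).max() if 0 else ((P-np.array([.597,.0715,0]))@np.array([-.0523,.9986,0])).max())
```

```text
25.05 [ 0.45474063 -0.27411473  0.23419552] [-0.72203339  0.22969651  0.34836901]
[[89, 0, 196, 184, 9759], [331, 0, 3, 38, 76], [343, 0, 6, 6, 17], [354, 0, 14, 12, 47], [369, 0, 14, 11, 62], [388, 3, 12, 45, 180], [286, 62, 23, 4, 56], [320, 92, 16, 9, 65], [367, 92, 15, 14, 80], [270, 94, 290, 59, 4378], [337, 96, 30, 10, 181], [327, 221, 27, 13, 130]]Traceback (most recent call last):
  File "<stdin>", line 13, in <module>
    return umr_minimum(a, axis, None, out, keepdims, initial, where)
ValueError: zero-size array to reduction operation minimum which has no identity
```

View pics/top16.png

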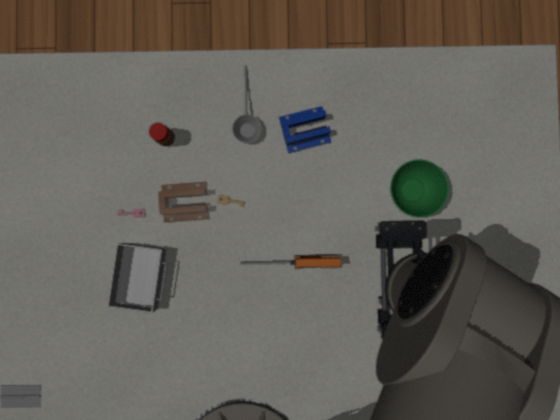

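View pics/scene16.png

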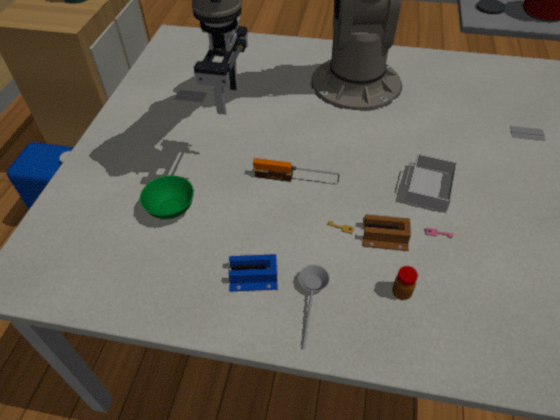

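Run:
```python
from rig import order
print(order.sign_off())
```

```text
the job is handed in; nothing more can be done
None
```

The brass key is out of the slot and lies on the counter about 20 mm clear of the rack's mouth. The pick is back on its rest, and I handed the job in at about 25 s of the 58 s allowed.

- **How it went:** I gripped the pick on its handle and lowered the hook into the gap behind the key. I found the slot's end wall by a light touch of about 2 N, then drew the key out slowly. Readings taken after each move were about 4–5 N while dragging. The fingers never went near the key.
- **Peak force:** The highest force I read in the whole job was about 7 N, when I pressed the pick onto its rest before letting go.
- **Last checks by camera:** The final top and scene pictures show the key fully clear and the gripper open, away from everything. Comparing the scene before and after showed no change at the pick, the blue rack, the strainer, the jar, the tin or the pink key. The bowl also looked unmoved.
- **Checks that fell short:** My colour-mask measurement of the key's final position failed because the mask found no pixels. The clearance is therefore read by eye from the top picture (key edge at column 218, rack mouth at column 208). The forces were read only at the end of each move, so brief peaks between readings were not recorded.

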